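Clamp the lens to the click and tighten its retaining ring with the pin spanner

TASK

Clamp the lens by turning the red knob clockwise until it slips and clicks, and stop there: at least one click, at most four. Then take the pin spanner, put both pins into the holes of the brass ring and turn the ring clockwise up against its stop, and set the spanner back upright in its wooden rest; leave the lens clamped and the other things where they are.

Things in the scene. Friction and masses are not known exactly. Their poses are not given: they have to be found in the camera images.
- lens_clamp: bench clamp fixed to the table, grey base 104 x 280 x 12 mm (local x, y, z), origin at the centre of its underside; it may stand at any yaw. Along local y: blue gearbox (56 x 56 mm, top at 57 mm) with the red knob at y = -65 mm; the lens lies near y = +63 mm against a fixed padded V jaw beyond it (to y = +136 mm, jaws 45 mm high); the sliding padded jaw between gearbox and lens pushes the lens towards +y
- clamp_jaw: sliding padded jaw, 56 mm wide, top 46 mm above the table; moves 4 mm along the clamp's +y for each rad of the drive collar
- clamp_screw (a joint): the drive collar (black disc 52 mm across with a white mark, right under the red knob) that moves the sliding jaw, rad; grows clockwise seen from above. 0 = jaw fully open; starts between 0 and 1.1; the jaw meets the lens at about 1.3 to 2.1 and the collar stops at about 2.4 to 2.6, when the springy pad is pressed tight. Friction 0.14 N m, so it stays where it is left
- clutch_knob (a joint): slip angle of the red knob relative to the drive collar, rad; 0 at the start and grows clockwise. Knob and collar turn together until the jaw is tight (about 0.22 N m); then the collar stands still and the knob slips over a detent, the first click at 0.26 rad of slip and then one every 0.52 rad (30 degrees); torque is felt to rise and fall with each click. Turning the knob counter-clockwise loosens the jaw
- knob_grip (a point): point on the upright axis of the red knob, 22 mm above the underside of the knob's disc and 85 mm above the table. The point's x axis runs along the knob's wing: a bar 44 mm long (x), 14 mm thick (y), from 73 to 101 mm above the table, to be pinched across its thickness from above; below it a disc 41 mm across, whose top is at 73 mm. A white mark on top shows its +x end
- lens: loose black lens barrel 76 mm across, 46 mm tall, mass 0.3 to 0.5 kg, standing on the clamp's base between the jaws; origin at the centre of its underside (12 mm above the table). Not clamped at the start: up to 5 mm of play
- retaining_ring (a joint): turn of the brass ring in the lens, rad; starts between -1.0 and -0.55, grows as it is tightened clockwise (from above), 0 = hard against its stop. Friction 0.12 N m
- ring_top (a point): centre of the brass retaining ring (72 mm across, 36 mm bore) on top of the lens, level with the top of its two raised square lugs, 70 mm above the table; x axis points through hole a, z up; turns with the ring
- ring_hole_a (a point): centre of the mouth of one 11 mm round hole, in a 20 x 20 mm lug, 26 mm from the ring's axis, 12 mm deep
- ring_hole_b (a point): the other hole, opposite, 52 mm from the first; the two are alike
- spanner: loose pin spanner, 0.10 to 0.19 kg: steel bar 68 x 22 x 8 mm with two downward pins of 6 mm diameter, 11 mm long with round ends, at x = -26 and +26 mm; yellow upright grip 40 (x) x 14 (y) mm in the middle of the bar, from 8 to 53 mm above the bar's underside. Origin: centre of the bar's underside, between the pins; x along the bar, z up. It stands upright in the rest and is the same either way round
- spanner_rest: dark wooden block 90 x 46 x 34 mm fixed to the table, long side along its x, origin at the centre of its underside; the slot in its top is 65 x 14 mm, 15 mm deep
- rest_slot (a point): centre of the slot's mouth on top of the rest, 34 mm above the table; the spanner's pins hang in the slot and its bar lies flat on the block, lengthwise along the block
- parts_tray: grey tray 110 x 80 x 22 mm, fixed to the table, origin at the centre of its underside
- lens_cap: black disc 48 mm across, 8 mm thick, lying in the parts tray; leave alone (origin at the centre of its underside)
- loupe: black stepped cylinder 40 mm across, 42 mm tall, standing on the table close beside the clamp; leave alone (origin at the centre of its underside)
- film_cassette: yellow film cassette 25 mm across, 47 mm tall with its spool end, standing on the table close beside the clamp; leave alone (origin at the centre of its underside)
- cleaner_bottle: closed amber bottle 52 mm across, 130 mm tall; leave alone (origin at the centre of its underside)
- brush_pot: blue pot 60 mm across, 85 mm tall, with brushes reaching to 155 mm; leave alone (origin at the centre of its underside)
- spare_lens: dark metal lens 60 mm across, 48 mm tall; leave alone (origin at the centre of its underside)
- filter_case: flat clear case 70 x 70 mm, 25 mm thick with the green filter on it; leave alone (origin at the centre of its underside)
Things that resemble listed ones, but are neither listed nor needed, are in the scene too. Leave any pink or purple look-alike of the lens alone. Leave any purple look-alike of the spanner alone.

How it is judged (in metres and radians):
On the way, in this order (a step that is already met when the one before it is completed fails the run):
1. the lens is clamped and the knob has slipped by at least one click (value of joint clutch_knob above 0.3 rad and contact force between clamp_jaw and lens above 8 N), for 0.2 s.
2. both spanner pins are in the ring's holes, the bar down on the ring (z of spanner in the frame of ring_top below 0.004 m and horizontal distance between spanner and ring_top below 0.005 m and angle between the x axis of spanner and the x axis of ring_top, either way round below 0.2 rad and angle between spanner's own z axis and vertical below 0.1 rad), for 0.1 s.
3. the ring is turned up to its stop with the spanner in its holes (all of step 2 and value of joint retaining_ring above -0.07 rad), for 0.1 s.
At the end, for the whole second after the job is handed in: Jaw still presses the lens (over 8 N); knob slipped 0.3 to 2.35 rad (one to four clicks); ring within 0.07 rad of its stop; spanner still and upright (0.1 rad) in its rest, bar within 4 mm of the block's top and 12 mm of the slot's centre (all of step 1 and value of joint clutch_knob below 2.35 rad and value of joint retaining_ring above -0.07 rad and z of spanner in the frame of rest_slot between -0.004 and 0.004 m and horizontal distance between spanner and rest_slot below 0.012 m and angle between spanner's own z axis and vertical below 0.1 rad and linear speed of spanner below 0.02 m/s); the robot touches nothing.
It fails at once if the knob is turned on past four clicks (value of joint clutch_knob above 2.35 rad).
It fails at once if a bystander is moved more than 25 mm or tipped (distance of any of lens_cap, loupe, film_cassette, cleaner_bottle, brush_pot, spare_lens, filter_case from where it was at the start of the episode above 0.025 m or angle between any of lens_cap, loupe, film_cassette, cleaner_bottle, brush_pot, spare_lens, filter_case's own z axis and vertical above 0.4 rad).
It also fails if it takes over 72 s, if anything falls off the work surface, if the arm or the gripper's body presses on something with over 40 N, if the wrist force passes 120 N, or if a joint passes its speed limit or range.

ROBOT

A 6-joint arm with a two-finger parallel gripper is mounted at the origin on the work surface. World frame = base frame: x ahead of the robot, y to its left, z up, the work surface at z = 0. Lengths are in mm, angles in rad, forces in N, time in s.
With the tool pointing down it reaches from about 300 to 775 mm from the base axis. Payload 14.6 kg.
Tool frame: the origin (TCP) lies between the finger pads; the fingertips stand manip.finger_overhang ahead of it and the grasp point (between the pads) lies 2 mm behind it (manip.finger_overhang is the distance from the TCP to the fingertips, in mm); z points along the fingers, y is the direction in which the jaws open and shut (so a half turn about z gives the same grasp; the last joint's range is limited). The gripper opens to 94 mm and grips with 3 to 60 N. Pads are 16 mm wide; open, the fingers measure 119 mm over their backs; the gripper's body (75 mm by 177 mm) begins 78 mm behind the grasp point.
Start: joints at [-1.217, 0.3, 1.521, -0, 1.321, -0.067], TCP at [224.662, -502.012, 222.446] pointing down, gripper open.
Joint ranges: [-3.03, 3.03], [-0.79, 2.21], [0.23, 2.52], [-1.04, 4.18], [0, 3.07], [-2.55, 2.55]. Speed limits (rad/s): [2.22, 2.22, 2.57, 3.14, 3.14, 3.14].

INTERFACE

Orientations are given as [roll, pitch, yaw] about the fixed x, y, z axes, in that order (R = Rz(yaw) Ry(pitch) Rx(roll)).
In Python, from cell import manip gives the robot as it stands.
- The arm moves only by the tool drive_tool, never from a script. Its argument "steps" is a list of rows, each an object with "delta_pos": the shift along the world's x, y, z in mm, a list of three; "yaw": the turn about the world's z in rad; "hand": the finger opening in mm, from 0 to 94. A call has 1 to 5 rows; each row shifts and turns the commanded pose from where the row before left it; what a row does not reach is not made up. A row lasts 1/12 s, in which the tool goes at most 41.7 mm and 7.16 degrees, less where a joint would pass 70% of its speed; a pose out of reach is approached as far as the arm can. A call is refused whole if a number of a shift passes 41.7 or a number of a turn 0.125, either way. A call with a gripper value outside its range is refused whole. The fingers move at their own pace and stop on an object; "squeeze" is the grip in N (left out, the last holds). Time passes only in rows, so rows that do not move let the fingers close. It gives the time, the measured TCP pose, the force and the opening at its end, in the units of the state.
- manip.read_state(): the state, without advancing time (a new reading comes with each control period).
- manip.camera(name): name is "side" or "top"; returns a dict with "frame" (420x560x3 uint8, red, green, blue), "range_z" (420x560 float32, mm along the optical axis (not along the pixel's ray), 0 where there is no reading), "intrinsics" (3x3 intrinsics, pixels), "position" and "attitude" of the camera in the world. Camera axes: x right, y down, z forward; pixel columns grow to the right and rows downward; lengths in mm; the calibration is good to about 2 mm. A picture is of the moment at which its call begins.
- manip.sign_off(): hands the job in, once; it reports no verdict.
The state is a dict: "clock": time; "joints": joint angles; "qd": joint speeds; "effort": joint torques, N m; "eef_pos": TCP position; "eef_rot": TCP orientation; "wrist_force": force on the tool from outside, world axes, zero at the start; "moment": the same for the moment, N m; "finger_gap": finger opening in mm.
Only numpy, scipy, OpenCV 4.12 (cv2) and the standard library are available. Lean on these libraries where they do the work, as an engineer would, in place of code of your own. Each camera call takes 0.05 s, during which the arm holds its last target.

## Working session

There is one attempt and no reset: what is moved stays moved. The work goes in short steps, Python scripts to look and compute and a tool call to move; the robot and the scene stay as the last step left them, time stands still between calls to the robot, and variables do not carry over. Pictures are saved under pics/ and viewed, and the job is handed in when it is done.

Besides the shell and the picture viewer there is one more tool, called after "Request:" in YAML: its name, and indented under it one key for each argument. drive_tool: Moves the arm, as the interface text tells. Its arguments: {"type":"object","properties":{"steps":{"type":"array"},"squeeze":{"type":"number"}},"required":["steps"]}

```bash
ls; mkdir -p pics; cat > h.py <<'E'
import numpy as np,cv2
from cell import manip
def grab(n,fn=None):
    c=manip.camera(n)
    np.savez('last_%s.npz'%n,**{k:np.array(v) for k,v in c.items()})
    if fn: cv2.imwrite('pics/'+fn,c['frame'][:,:,::-1])
    return c
E
python3 - <<'E'
from h import *
s=manip.read_state(); print(s, manip.finger_overhang)
for n in('side','top'):
    c=grab(n,n+'0.png'); print(n,c['intrinsics'],c['position'],c['attitude'])
E
```

```text
pics
{'clock': 0.0, 'joints': array([-1.21660698e+00,  3.00469166e-01,  1.52157885e+00,  6.48823357e-06,
        1.32067992e+00, -6.66104930e-02]), 'qd': array([ 0.00070231, -0.00058095, -0.0003762 ,  0.00035794, -0.00087574,
       -0.00105566]), 'effort': array([-6.06427311e-04, -5.31804621e+01, -3.52736878e+01,  7.07556750e-02,
        2.44296261e-02, -1.23195082e-04]), 'eef_pos': array([ 224.58084436, -501.79910599,  221.88832079]), 'eef_rot': array([-3.14046031e+00, -8.18363466e-05,  4.20798186e-01]), 'wrist_force': array([ 0.98046205, -0.18116497, -0.24445422]), 'moment': array([ 0.00984433, -0.01368266,  0.03264845]), 'finger_gap': 93.94904451449285} 17.0
side [[422.93318212   0.         278.03705613]
 [  0.         422.93318212 208.65184535]
 [  0.           0.           1.        ]] [ 496.25902172 -855.41089517  620.1636847 ] [-2.13193793  0.00992236 -0.07851427]
top [[418.06285021   0.         279.57093633]
 [  0.         418.06285021 216.66777046]
 [  0.           0.           1.        ]] [ 373.84241942  -10.80419332 1050.59034998] [-2.96004058  0.01917434 -1.54583677]
```

View pics/side0.png

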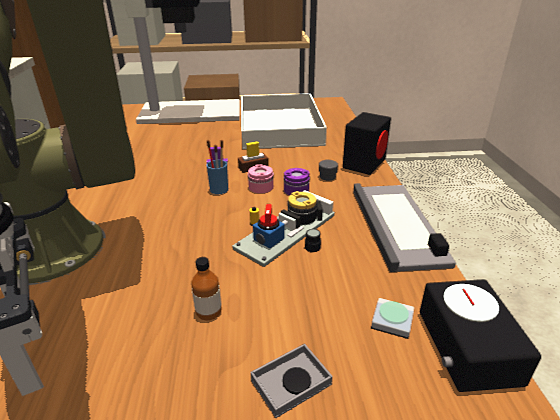

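View pics/top0.png

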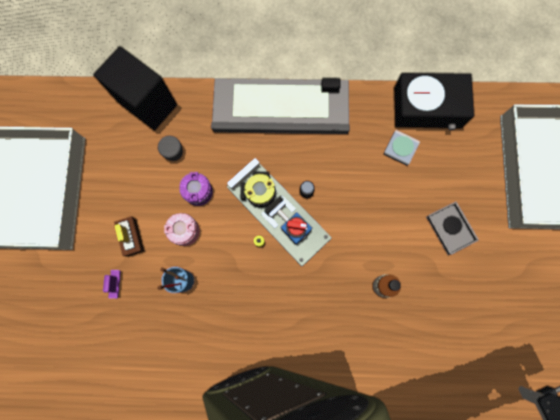

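The top view shows the clamp with the red knob at (296,227), the brass ring at (260,188) and the rest with the yellow spanner at (127,235). Look-alikes are a pink lens at (181,229), a purple lens at (196,188) and a purple spanner at (113,284). The side view shows the same layout. The brass ring sitting between the jaws and the yellow grip in the wooden rest fit the description, so I'll enlarge those to confirm.

```bash
cat >> h.py <<'E'
from scipy.spatial.transform import Rotation as R
def load(n):
    d=np.load('last_%s.npz'%n); return {k:d[k] for k in d}
def ray(c,uv):
    uv=np.atleast_2d(uv).astype(float); K=c['intrinsics']
    d=np.c_[(uv[:,0]-K[0,2])/K[0,0],(uv[:,1]-K[1,2])/K[1,1],np.ones(len(uv))]
    return d@R.from_euler('xyz',c['attitude']).as_matrix().T
def onz(c,uv,z):
    d=ray(c,uv); p=c['position']; return p+d*((z-p[2])/d[:,2])[:,None]
def proj(c,P):
    P=np.atleast_2d(P); q=(P-c['position'])@R.from_euler('xyz',c['attitude']).as_matrix()
    K=c['intrinsics']; return np.c_[q[:,0]/q[:,2]*K[0,0]+K[0,2],q[:,1]/q[:,2]*K[1,1]+K[1,2]]
def cloud(c):
    h,w=c['range_z'].shape; v,u=np.mgrid[:h,:w]
    d=ray(c,np.c_[u.ravel(),v.ravel()]).reshape(h,w,3)
    return c['position']+d*c['range_z'][...,None]
def crop(c,x0,y0,x1,y1,k,fn):
    im=c['frame'][y0:y1,x0:x1,::-1]
    cv2.imwrite('pics/'+fn,cv2.resize(im,None,fx=k,fy=k,interpolation=cv2.INTER_CUBIC))
E
python3 - <<'E'
from h import *
t=load('top'); s=load('side')
crop(t,220,150,340,270,5,'t_clamp.png'); crop(t,95,205,155,265,8,'t_rest.png')
crop(s,225,130,345,270,4,'s_clamp.png')
for c in (t,s):
    P=cloud(c); print(np.round(P[200:420:50,100:500:80].reshape(-1,3)).tolist()[:6], (c['range_z']==0).mean())
E
```

```text
[[600.0, 482.0, -1.0], [604.0, 272.0, 2.0], [594.0, 61.0, 67.0], [613.0, -140.0, 1.0], [617.0, -343.0, 2.0], [470.0, 467.0, 2.0]] 0.003937074829931973
[[63.0, 222.0, 1.0], [292.0, 200.0, 1.0], [520.0, 179.0, 0.0], [746.0, 157.0, 1.0], [1541.0, 1328.0, -745.0], [128.0, -18.0, 1.0]] 0.0038860544217687075
```

View pics/t_clamp.png

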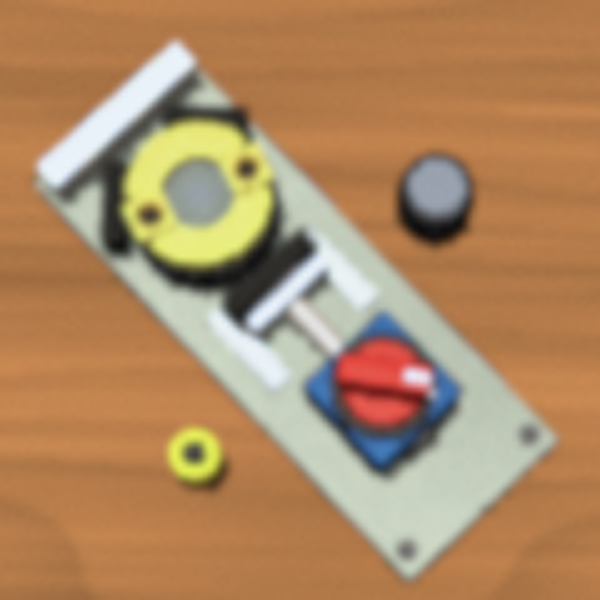

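View pics/t_rest.png

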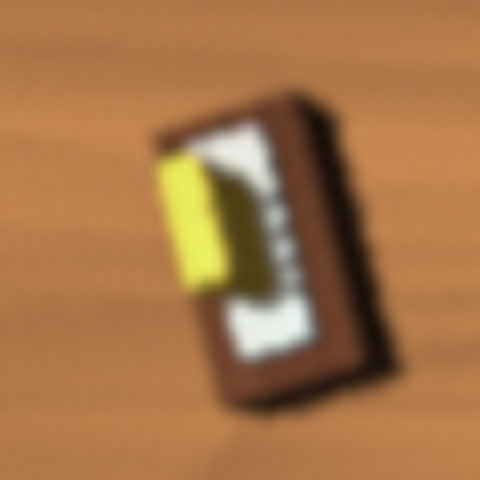

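View pics/s_clamp.png

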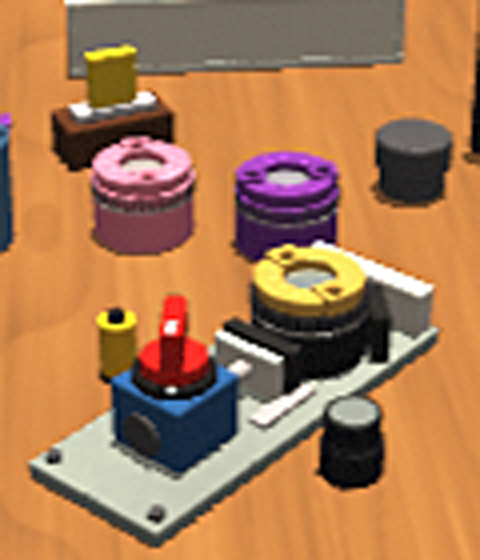

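The crops confirm the brass lens in the V jaw with its holes at about (250,193) and (269,184), and the knob at (297,227) with its white mark towards the right. They also show the spanner upright in the wooden rest at (127,235). Next I measure these.

```bash
cat > meas.py <<'E'
from h import *
def hsv(c): return cv2.cvtColor(c['frame'],cv2.COLOR_RGB2HSV)
def mask(c,lo,hi,box):
    m=cv2.inRange(hsv(c),lo,hi); k=np.zeros_like(m); x0,y0,x1,y1=box; k[y0:y1,x0:x1]=m[y0:y1,x0:x1]; return k
def big(m):
    cs,_=cv2.findContours(m,cv2.RETR_EXTERNAL,cv2.CHAIN_APPROX_NONE); return max(cs,key=cv2.contourArea)
E
python3 - <<'E'
from meas import *
t=load('top'); s=load('side'); P=cloud(t); S=cloud(s)
H=hsv(t)
for p in [(310,245),(318,255),(262,178),(297,236),(296,225),(302,226),(287,225),(245,167)]: print(p,H[p[1],p[0]],P[p[1],p[0]].round(1))
# base corners from crop (5x) : approx pixel coordinates
cor=np.array([[220+556/5,150+438/5],[220+410/5,150+580/5]]); 
far=np.array([[220+38/5,150+172/5],[220+178/5,150+40/5]])
print('near corners z12',onz(t,cor,12).round(1)); print('far jaw top z45',onz(t,far,45).round(1))
# ring
m=mask(t,(22,90,120),(35,255,255),(235,160,285,215)); c=big(m); h=cv2.convexHull(c)
(e)=cv2.fitEllipse(h); print('ring ell',e, onz(t,e[0],67), onz(t,e[0],70))
# lug/ring cloud
Q=P[m>0]; print('ring z pct',np.percentile(Q[:,2],[5,25,50,75,95]))
# red knob
m=mask(t,(0,150,90),(8,255,255),(270,200,320,255))|mask(t,(172,150,90),(180,255,255),(270,200,320,255)); 
Q=P[m>0]; print('red z',np.percentile(Q[:,2],[5,25,50,75,95]))
e=cv2.fitEllipse(cv2.convexHull(big(m))); print('knob ell',e,onz(t,e[0],73))
# blue box
m=mask(t,(100,120,60),(125,255,255),(275,205,320,255)); r=cv2.minAreaRect(cv2.convexHull(big(m))); print('blue',r,onz(t,r[0],57),[onz(t,b,57).round(1).tolist() for b in cv2.boxPoints(r)])
# spanner grip
m=mask(t,(22,90,100),(35,255,255),(105,215,145,255)); r=cv2.minAreaRect(big(m)); print('grip t',r,P[m>0][:,2].min(),P[m>0][:,2].max(),onz(t,r[0],87)); print(np.round([onz(t,b,87)[0] for b in cv2.boxPoints(r)],1))
m=mask(s,(22,90,80),(35,255,255),(235,135,270,160)); print('grip s',cv2.boundingRect(big(m)),S[m>0].mean(0),np.percentile(S[m>0],[2,98],axis=0).round(1))
E
```

```text
(310, 245) [ 47  22 207] [493.5 -63.6  15.2]
(318, 255) [ 14 151 184] [470.4 -84.6   1.6]
(262, 178) [ 30 119 233] [648.   57.6  69.4]
(297, 236) [173  37  82] [508.7 -30.   63.6]
(296, 225) [  2 172 228] [528.4 -26.4 104.9]
(302, 226) [173  55 228] [526.9 -40.3 101.5]
(287, 225) [179 149 145] [528.7  -5.8 100.4]
(245, 167) [113   9 229] [682.6 102.8  44.8]
near corners z12 [[ 513.6 -116.4   12. ]
 [ 441.3  -44.6   12. ]]
far jaw top z45 [[636.7 144.4  45. ]
 [706.5  77.1  45. ]]
ring ell ((259.15313720703125, 188.24606323242188), (29.20909309387207, 30.26445198059082), 71.1296157836914) [[622.90228238  63.82035333  67.        ]] [[622.14263728  63.59274471  70.        ]]
ring z pct [58.62431606 66.77195549 68.433366   69.89139111 71.77234788]
red z [ 66.98524339  72.86569638  76.81715483 100.14178356 102.41265739]
knob ell ((295.8260192871094, 226.18984985351562), (16.326993942260742, 17.481470108032227), 110.74503326416016) [[530.73545062 -26.61653677  73.        ]]
blue ((295.5, 239.5), (7.0, 13.0), 90.0) [[501.06884109 -26.67457272  57.        ]] [[[509.2, -11.0, 57.0]], [[509.9, -42.1, 57.0]], [[493.0, -42.3, 57.0]], [[492.3, -11.3, 57.0]]]
grip t ((119.01923370361328, 232.0961456298828), (17.062103271484375, 7.060181140899658), 78.69007110595703) -1.2874396359602542 1050.5903499846263 [[505.39295204 387.72658662  87.        ]]
[[523.3 401.6  87. ]
 [527.  385.5  87. ]
 [487.6 373.9  87. ]
 [484.  389.9  87. ]]
grip s (246, 141, 13, 16) [507.14917298 382.62764327  69.66278538] [[489.3 375.3  26.5]
 [524.8 540.2  88.2]]
```

```bash
python3 - <<'E'
from meas import *
t=load('top'); P=cloud(t)
# wing: pts with z>90 near knob
sub=P[205:250,275:320].reshape(-1,3); q=sub[(sub[:,2]>88)&(sub[:,2]<115)]
r=cv2.minAreaRect(q[:,:2].astype(np.float32)); print('wing',len(q),q.mean(0),r)
_,_,vt=np.linalg.svd(q[:,:2]-q[:,:2].mean(0)); print('dir',np.degrees(np.arctan2(vt[0,1],vt[0,0])))
# gearbox top
q=sub[(sub[:,2]>48)&(sub[:,2]<85)]; r=cv2.minAreaRect(q[:,:2].astype(np.float32)); print('box',len(q),r)
q=sub[(sub[:,2]>66)&(sub[:,2]<80)]; print('disc',len(q),cv2.minEnclosingCircle(q[:,:2].astype(np.float32)))
# ring pts
sub=P[160:215,235:285].reshape(-1,3); q=sub[(sub[:,2]>55)&(sub[:,2]<85)]; print('ring',len(q),cv2.minEnclosingCircle(q[:,:2].astype(np.float32)),q.mean(0))
# spanner grip
sub=P[205:265,95:155].reshape(-1,3); q=sub[(sub[:,2]>78)&(sub[:,2]<100)]; print('grip',len(q),q.mean(0),cv2.minAreaRect(q[:,:2].astype(np.float32)))
q=sub[(sub[:,2]>22)&(sub[:,2]<50)]; print('block',len(q),cv2.minAreaRect(q[:,:2].astype(np.float32)))
# bright masks
crop(t,275,205,320,250,14,'t_knob.png'); crop(t,238,166,283,211,13,'t_ring.png')
E
```

```text
wing 125 [530.52453987 -26.97828069  99.95152208] ((531.5803833007812, -27.4829158782959), (43.710906982421875, 14.253923416137695), 82.5693359375)
dir -96.61989009518128
box 414 ((546.5267333984375, -12.687751770019531), (98.52833557128906, 56.3690071105957), 44.935054779052734)
disc 113 ((530.0494384765625, -29.635738372802734), 23.896034240722656)
ring 740 ((623.0719604492188, 63.821868896484375), 38.50490188598633) [620.85329553  63.0344481   66.3196371 ]
grip 115 [505.16264656 387.52039032  86.07454664] ((505.7011413574219, 388.6278381347656), (39.68474578857422, 14.223797798156738), 17.812217712402344)
block 558 ((505.1252746582031, 390.2974853515625), (90.71414947509766, 48.52693557739258), 19.131683349609375)
```

View pics/t_knob.png

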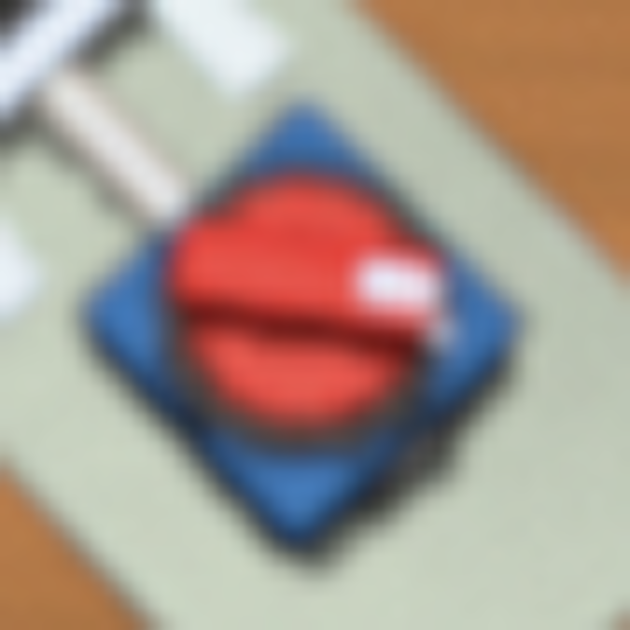

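View pics/t_ring.png

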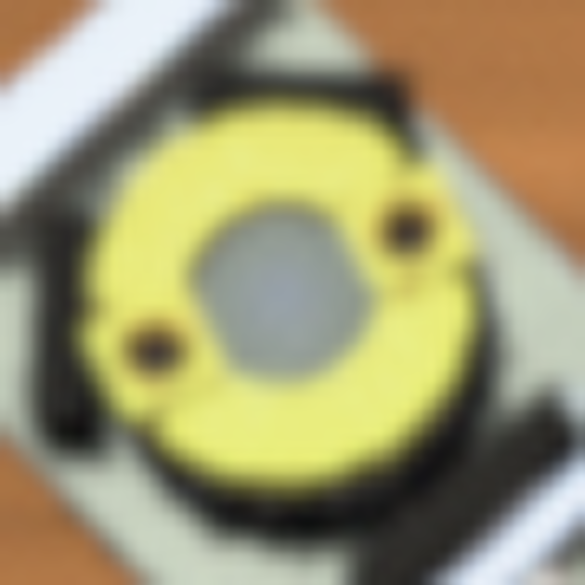

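Knob axis at about (531,−27.5) with the wing at −97°. The ring centre is about (622.5,63.7) and the spanner grip about (505.5,388), yaw 18°. First I move above the knob.

Request:
drive_tool:
  steps:
    - {"delta_pos": [20.4, 31.6, 0], "yaw": 0.07, "hand": 50}
    - {"delta_pos": [20.4, 31.6, 0], "yaw": 0.07, "hand": 50}
    - {"delta_pos": [20.4, 31.6, 0], "yaw": 0.07, "hand": 50}
    - {"delta_pos": [20.4, 31.6, 0], "yaw": 0.07, "hand": 50}
    - {"delta_pos": [20.4, 31.6, 0], "yaw": 0.07, "hand": 50}
  squeeze: 30

```text
clock: 0.52
eef_pos: [327.1, -342.3, 222.2]
eef_rot: [-3.141, -0.0, 0.774]
wrist_force: [1.0, -0.5, 0.0]
finger_gap: 64.0
```

Request:
drive_tool:
  steps:
    - {"delta_pos": [20.4, 31.6, 0], "yaw": 0.07, "hand": 50}
    - {"delta_pos": [20.4, 31.6, 0], "yaw": 0.07, "hand": 50}
    - {"delta_pos": [20.4, 31.6, 0], "yaw": 0.07, "hand": 50}
    - {"delta_pos": [20.4, 31.6, 0], "yaw": 0.07, "hand": 50}
    - {"delta_pos": [20.4, 31.6, 0], "yaw": 0.07, "hand": 50}

```text
clock: 0.93
eef_pos: [429.2, -184.2, 222.4]
eef_rot: [-3.142, 0.0, 1.124]
wrist_force: [1.0, -1.3, -0.1]
finger_gap: 50.0
```

Request:
drive_tool:
  steps:
    - {"delta_pos": [20.4, 31.6, -10], "yaw": 0.07, "hand": 50}
    - {"delta_pos": [20.4, 31.6, -10], "yaw": 0.07, "hand": 50}
    - {"delta_pos": [20.4, 31.6, -10], "yaw": 0.07, "hand": 50}
    - {"delta_pos": [20.4, 31.6, -10], "yaw": 0.06, "hand": 50}
    - {"delta_pos": [20.4, 31.6, -10], "yaw": 0.06, "hand": 50}

```text
clock: 1.35
eef_pos: [531.2, -26.1, 171.7]
eef_rot: [-3.141, 0.0, 1.454]
wrist_force: [0.1, -0.9, -0.1]
finger_gap: 50.0
```

Request:
drive_tool:
  steps:
    - {"delta_pos": [0, -1.4, -20], "yaw": 0, "hand": 40}
    - {"delta_pos": [0, 0, -20], "yaw": 0, "hand": 36}
    - {"delta_pos": [0, 0, -20], "yaw": 0, "hand": 36}
    - {"delta_pos": [0, 0, -17.5], "yaw": 0, "hand": 36}
    - {"delta_pos": [0, 0, 0], "yaw": 0, "hand": 36}

```text
clock: 1.77
eef_pos: [529.0, -29.1, 91.6]
eef_rot: [-3.136, 0.0, 1.451]
wrist_force: [0.7, 0.5, -0.7]
finger_gap: 36.2
```

```bash
python3 - <<'E'
from h import *
t=grab('top'); s=grab('side'); st=manip.read_state(); print(st['eef_pos'],st['moment'],st['joints'])
a=cv2.resize(t['frame'][195:255,265:325,::-1],(400,400),interpolation=cv2.INTER_CUBIC)
b=cv2.resize(s['frame'][165:255,225:315,::-1],(400,400),interpolation=cv2.INTER_CUBIC)
cv2.imwrite('pics/pre.png',np.hstack([a,b]))
E
```

```text
[530.54765392 -29.42200543  95.01449089] [-0.03314237 -0.04391857  0.00525696] [-1.24323345e-01  4.01938752e-01  1.70277279e+00 -2.40091202e-05
  1.03786838e+00 -4.25516618e-03]
```

View pics/pre.png

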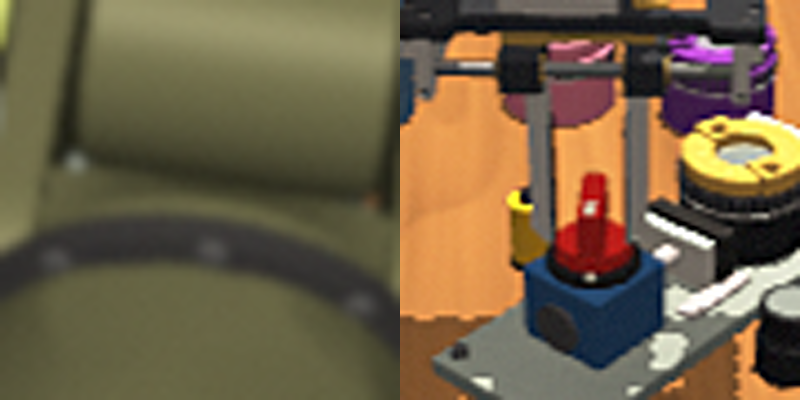

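The side picture shows the open fingers straddling the red wing, with the collar's white mark under the wing mark. I shift slightly and close.

Request:
drive_tool:
  steps:
    - {"delta_pos": [0.5, 1.9, -1], "yaw": 0, "hand": 36}
    - {"delta_pos": [0, 0, 0], "yaw": 0, "hand": 10}
    - {"delta_pos": [0, 0, 0], "yaw": 0, "hand": 10}
    - {"delta_pos": [0, 0, 0], "yaw": 0, "hand": 10}
    - {"delta_pos": [0, 0, 0], "yaw": 0, "hand": 10}
  squeeze: 30

```text
clock: 2.28
eef_pos: [531.2, -27.5, 94.4]
eef_rot: [3.141, -0.0, 1.451]
wrist_force: [-2.6, 1.0, 4.8]
finger_gap: 14.1
```

```bash
cat > st.py <<'E'
from cell import manip
import numpy as np
np.set_printoptions(suppress=True,precision=3)
s=manip.read_state(); print(round(s['clock'],2),s['eef_pos'].round(1),s['eef_rot'],'F',s['wrist_force'].round(1),'M',s['moment'],'gap',round(s['finger_gap'],1),'q',s['joints'])
E
python3 st.py
```

```text
2.28 [531.2 -27.5  94.4] [ 3.141 -0.     1.451] F [-2.6  1.   4.8] M [ 0.054  0.526 -0.096] gap 14.1 q [-0.121  0.403  1.703  0.     1.035 -0.001]
```

Request:
drive_tool:
  steps:
    - {"delta_pos": [0, 0, 0], "yaw": -0.08, "hand": 10}
    - {"delta_pos": [0, 0, 0], "yaw": -0.08, "hand": 10}
    - {"delta_pos": [0, 0, 0], "yaw": -0.08, "hand": 10}
    - {"delta_pos": [0, 0, 0], "yaw": -0.08, "hand": 10}
    - {"delta_pos": [0, 0, 0], "yaw": -0.08, "hand": 10}

```text
clock: 2.7
eef_pos: [531.0, -27.5, 94.4]
eef_rot: [-3.141, 0.0, 1.047]
wrist_force: [-3.1, 0.7, 5.0]
finger_gap: 13.4
```

```bash
python3 st.py
```

```text
2.7 [531.  -27.5  94.4] [-3.141  0.     1.047] F [-3.1  0.7  5. ] M [0.137 0.621 0.162] gap 13.4 q [-0.121  0.403  1.703  0.     1.036  0.403]
```

Request:
drive_tool:
  steps:
    - {"delta_pos": [0, 0, 0], "yaw": -0.08, "hand": 10}
    - {"delta_pos": [0, 0, 0], "yaw": -0.08, "hand": 10}
    - {"delta_pos": [0, 0, 0], "yaw": -0.08, "hand": 10}
    - {"delta_pos": [0, 0, 0], "yaw": -0.08, "hand": 10}
    - {"delta_pos": [0, 0, 0], "yaw": -0.08, "hand": 10}

```text
clock: 3.12
eef_pos: [530.8, -27.3, 94.4]
eef_rot: [-3.141, 0.0, 0.647]
wrist_force: [-5.1, 1.1, 5.4]
finger_gap: 13.9
```

```bash
python3 st.py
```

```text
3.12 [530.8 -27.3  94.4] [-3.141  0.     0.647] F [-5.1  1.1  5.4] M [0.36  0.975 0.179] gap 13.9 q [-0.12   0.403  1.703  0.     1.036  0.803]
```

Request:
drive_tool:
  steps:
    - {"delta_pos": [0, 0, 0], "yaw": -0.08, "hand": 10}
    - {"delta_pos": [0, 0, 0], "yaw": -0.08, "hand": 10}
    - {"delta_pos": [0, 0, 0], "yaw": -0.08, "hand": 10}
    - {"delta_pos": [0, 0, 0], "yaw": -0.08, "hand": 10}

```text
clock: 3.45
eef_pos: [530.8, -27.2, 94.4]
eef_rot: [-3.141, 0.001, 0.327]
wrist_force: [-4.7, 2.8, 6.6]
finger_gap: 13.6
```

```bash
python3 st.py
```

```text
3.45 [530.8 -27.2  94.4] [-3.141  0.001  0.327] F [-4.7  2.8  6.6] M [0.617 1.078 0.166] gap 13.6 q [-0.12   0.403  1.703  0.001  1.037  1.123]
```

Request:
drive_tool:
  steps:
    - {"delta_pos": [-0.4, 0.2, 0], "yaw": -0.08, "hand": 10}
    - {"delta_pos": [0, 0, 0], "yaw": -0.08, "hand": 10}
    - {"delta_pos": [0, 0, 0], "yaw": -0.08, "hand": 10}

```text
clock: 3.7
eef_pos: [530.7, -27.0, 94.4]
eef_rot: [-3.141, 0.0, 0.087]
wrist_force: [-2.8, 2.4, 3.9]
finger_gap: 13.3
```

```bash
python3 st.py
```

```text
3.7 [530.7 -27.   94.4] [-3.141  0.     0.087] F [-2.8  2.4  3.9] M [0.592 0.633 0.243] gap 13.3 q [-0.12   0.402  1.704  0.     1.035  1.363]
```

Request:
drive_tool:
  steps:
    - {"delta_pos": [0, 0, 0], "yaw": -0.08, "hand": 10}
    - {"delta_pos": [0, 0, 0], "yaw": -0.08, "hand": 10}

```text
clock: 3.87
eef_pos: [530.7, -27.0, 94.4]
eef_rot: [-3.141, 0.0, -0.073]
wrist_force: [-2.3, 4.0, 4.3]
finger_gap: 13.6
```

```bash
python3 - <<'E'
exec(open('st.py').read())
from h import *
s=grab('side'); crop(s,225,165,335,255,7,'k2.png')
E
```

```text
3.87 [530.7 -27.   94.4] [-3.141  0.    -0.073] F [-2.3  4.   4.3] M [0.747 0.602 0.216] gap 13.6 q [-0.12   0.402  1.704  0.001  1.036  1.523]
```

View pics/k2.png

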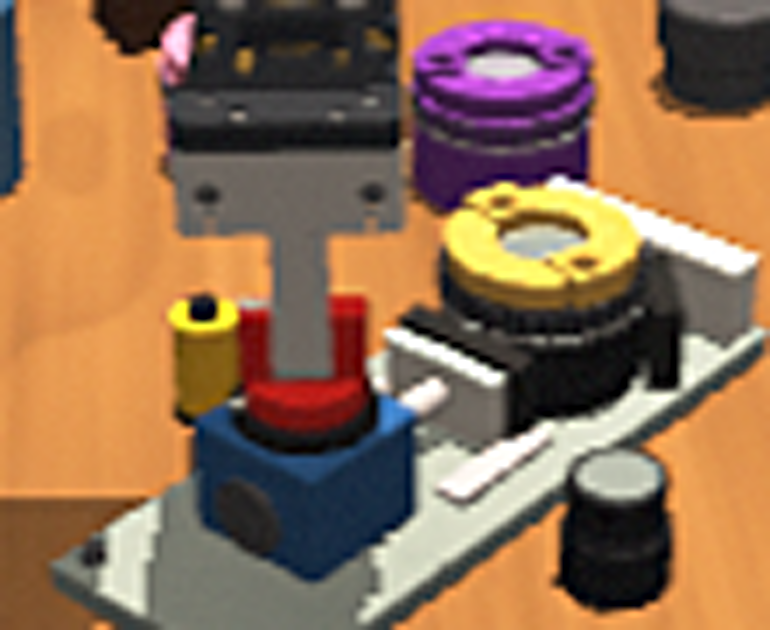

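The picture shows the jaw pad (520,370) at the lens, with the wing turned crosswise. I continue in small turns and watch the torque.

Request:
drive_tool:
  steps:
    - {"delta_pos": [0, 0.2, 0], "yaw": -0.06, "hand": 10}

```text
clock: 4.0
eef_pos: [530.7, -26.9, 94.4]
eef_rot: [-3.141, 0.0, -0.127]
wrist_force: [-3.5, 1.0, 6.2]
finger_gap: 13.8
```

```bash
python3 st.py
```

```text
4.0 [530.7 -26.9  94.4] [-3.141  0.    -0.127] F [-3.5  1.   6.2] M [0.372 0.7   0.233] gap 13.8 q [-0.12   0.402  1.704  0.     1.035  1.578]
```

Request:
drive_tool:
  steps:
    - {"delta_pos": [0, 0, 0], "yaw": -0.06, "hand": 10}

```text
clock: 4.08
eef_pos: [530.7, -26.9, 94.4]
eef_rot: [-3.141, 0.0, -0.189]
wrist_force: [-3.0, 2.5, 5.4]
finger_gap: 14.2
```

```bash
python3 st.py
```

```text
4.08 [530.7 -26.9  94.4] [-3.141  0.    -0.189] F [-3.   2.5  5.4] M [0.645 0.677 0.288] gap 14.2 q [-0.12   0.402  1.704  0.     1.035  1.64 ]
```

Request:
drive_tool:
  steps:
    - {"delta_pos": [0, 0, 0], "yaw": -0.06, "hand": 10}

```text
clock: 4.17
eef_pos: [530.7, -26.9, 94.4]
eef_rot: [-3.141, 0.0, -0.25]
wrist_force: [-4.0, 2.6, 5.3]
finger_gap: 14.0
```

```bash
python3 st.py
```

```text
4.17 [530.7 -26.9  94.4] [-3.141  0.    -0.25 ] F [-4.   2.6  5.3] M [0.725 0.756 0.241] gap 14.0 q [-0.12   0.402  1.704  0.     1.035  1.701]
```

Request:
drive_tool:
  steps:
    - {"delta_pos": [0, 0, 0], "yaw": -0.06, "hand": 10}

```text
clock: 4.25
eef_pos: [530.7, -26.8, 94.4]
eef_rot: [-3.141, 0.0, -0.31]
wrist_force: [-4.6, 2.9, 5.1]
finger_gap: 13.8
```

```bash
python3 st.py
```

```text
4.25 [530.7 -26.8  94.4] [-3.141  0.    -0.31 ] F [-4.6  2.9  5.1] M [0.725 0.687 0.273] gap 13.8 q [-0.12   0.402  1.704  0.     1.035  1.761]
```

Request:
drive_tool:
  steps:
    - {"delta_pos": [0, 0, 0], "yaw": -0.06, "hand": 10}

```text
clock: 4.33
eef_pos: [530.7, -26.8, 94.4]
eef_rot: [-3.141, 0.0, -0.37]
wrist_force: [-2.9, 3.7, 5.3]
finger_gap: 14.0
```

```bash
python3 st.py
```

```text
4.33 [530.7 -26.8  94.4] [-3.141  0.    -0.37 ] F [-2.9  3.7  5.3] M [0.779 0.676 0.331] gap 14.0 q [-0.12   0.402  1.704  0.     1.035  1.821]
```

Request:
drive_tool:
  steps:
    - {"delta_pos": [0, 0, 0], "yaw": -0.06, "hand": 10}

```text
clock: 4.42
eef_pos: [530.7, -26.8, 94.4]
eef_rot: [-3.141, 0.0, -0.43]
wrist_force: [-3.4, 3.9, 5.9]
finger_gap: 13.8
```

```bash
python3 st.py
```

```text
4.42 [530.7 -26.8  94.4] [-3.141  0.    -0.43 ] F [-3.4  3.9  5.9] M [0.841 0.645 0.322] gap 13.8 q [-0.12   0.402  1.704  0.001  1.035  1.881]
```

Request:
drive_tool:
  steps:
    - {"delta_pos": [0, 0, 0], "yaw": -0.06, "hand": 10}

```text
clock: 4.5
eef_pos: [530.7, -26.8, 94.4]
eef_rot: [-3.141, 0.0, -0.49]
wrist_force: [-3.5, 4.5, 6.0]
finger_gap: 14.0
```

```bash
python3 st.py
```

```text
4.5 [530.7 -26.8  94.4] [-3.141  0.    -0.49 ] F [-3.5  4.5  6. ] M [0.816 0.639 0.377] gap 14.0 q [-0.12   0.402  1.704  0.001  1.035  1.941]
```

Request:
drive_tool:
  steps:
    - {"delta_pos": [0, 0, 0], "yaw": -0.06, "hand": 10}

```text
clock: 4.58
eef_pos: [530.7, -26.7, 94.4]
eef_rot: [-3.141, 0.0, -0.55]
wrist_force: [-2.7, 4.0, 4.6]
finger_gap: 13.9
```

```bash
python3 st.py
```

```text
4.58 [530.7 -26.7  94.4] [-3.141  0.    -0.55 ] F [-2.7  4.   4.6] M [0.911 0.603 0.31 ] gap 13.9 q [-0.12   0.402  1.704  0.001  1.035  2.001]
```

Request:
drive_tool:
  steps:
    - {"delta_pos": [0, 0, 0], "yaw": -0.06, "hand": 10}

```text
clock: 4.67
eef_pos: [530.7, -26.7, 94.4]
eef_rot: [-3.141, 0.0, -0.61]
wrist_force: [-3.0, 4.2, 5.1]
finger_gap: 14.0
```

```bash
python3 st.py
```

```text
4.67 [530.7 -26.7  94.4] [-3.141  0.    -0.61 ] F [-3.   4.2  5.1] M [0.942 0.611 0.321] gap 14.0 q [-0.12   0.402  1.704  0.001  1.035  2.061]
```

Request:
drive_tool:
  steps:
    - {"delta_pos": [0, 0, 0], "yaw": -0.06, "hand": 10}

```text
clock: 4.75
eef_pos: [530.8, -26.7, 94.4]
eef_rot: [-3.141, 0.0, -0.67]
wrist_force: [-2.4, 4.4, 5.1]
finger_gap: 13.7
```

```bash
python3 st.py
```

```text
4.75 [530.8 -26.7  94.4] [-3.141  0.    -0.67 ] F [-2.4  4.4  5.1] M [1.113 0.486 0.261] gap 13.7 q [-0.119  0.402  1.704  0.001  1.035  2.121]
```

Request:
drive_tool:
  steps:
    - {"delta_pos": [0, 0, 0], "yaw": -0.06, "hand": 10}

```text
clock: 4.83
eef_pos: [530.8, -26.6, 94.4]
eef_rot: [-3.141, 0.0, -0.73]
wrist_force: [-1.9, 5.0, 4.9]
finger_gap: 14.1
```

```bash
python3 - <<'E'
exec(open('st.py').read())
from h import *
s=grab('side'); crop(s,225,165,335,255,7,'k3.png')
E
```

```text
4.83 [530.8 -26.6  94.4] [-3.141  0.    -0.73 ] F [-1.9  5.   4.9] M [1.135 0.499 0.254] gap 14.1 q [-0.119  0.402  1.704  0.001  1.035  2.181]
```

View pics/k3.png

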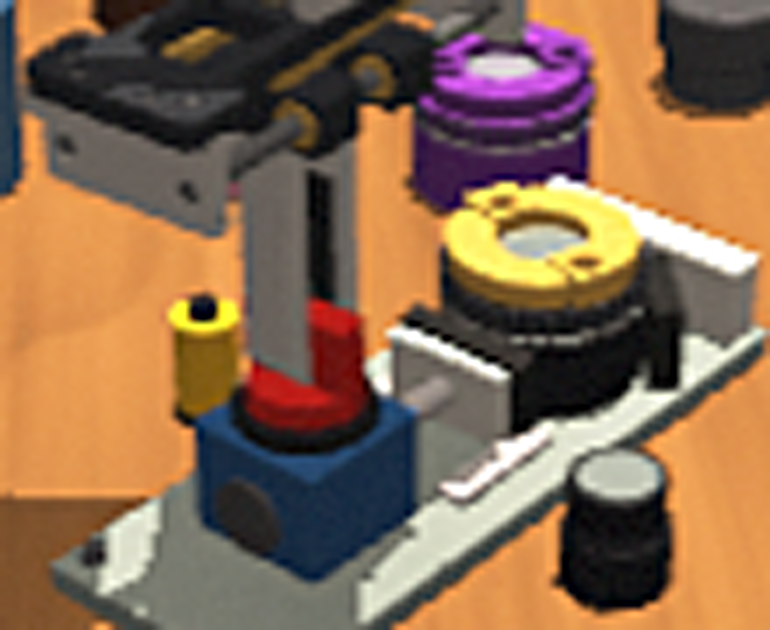

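Request:
drive_tool:
  steps:
    - {"delta_pos": [0, 0, 0], "yaw": -0.06, "hand": 10}

```text
clock: 4.97
eef_pos: [530.8, -26.6, 94.4]
eef_rot: [-3.141, 0.0, -0.787]
wrist_force: [-2.5, 5.1, 4.5]
finger_gap: 14.0
```

```bash
python3 st.py
```

```text
4.97 [530.8 -26.6  94.4] [-3.141  0.    -0.787] F [-2.5  5.1  4.5] M [1.194 0.408 0.173] gap 14.0 q [-0.119  0.402  1.704  0.001  1.035  2.238]
```

Request:
drive_tool:
  steps:
    - {"delta_pos": [0, 0, 0], "yaw": -0.06, "hand": 10}

```text
clock: 5.05
eef_pos: [530.8, -26.6, 94.4]
eef_rot: [-3.141, 0.0, -0.849]
wrist_force: [-2.2, 5.1, 4.9]
finger_gap: 13.7
```

```bash
python3 st.py
```

```text
5.05 [530.8 -26.6  94.4] [-3.141  0.    -0.849] F [-2.2  5.1  4.9] M [1.202 0.425 0.204] gap 13.7 q [-0.119  0.402  1.704  0.001  1.035  2.3  ]
```

Request:
drive_tool:
  steps:
    - {"delta_pos": [0, 0, 0], "yaw": -0.06, "hand": 10}

```text
clock: 5.13
eef_pos: [530.9, -26.6, 94.4]
eef_rot: [-3.141, 0.0, -0.91]
wrist_force: [-1.8, 6.2, 3.8]
finger_gap: 13.8
```

```bash
python3 st.py
```

```text
5.13 [530.9 -26.6  94.4] [-3.141  0.    -0.91 ] F [-1.8  6.2  3.8] M [1.242 0.345 0.146] gap 13.8 q [-0.119  0.402  1.704  0.001  1.035  2.361]
```

Request:
drive_tool:
  steps:
    - {"delta_pos": [0, 0, 0], "yaw": -0.06, "hand": 10}

```text
clock: 5.22
eef_pos: [530.9, -26.5, 94.4]
eef_rot: [-3.141, 0.001, -0.97]
wrist_force: [-1.8, 5.2, 3.2]
finger_gap: 13.6
```

```bash
python3 st.py
```

```text
5.22 [530.9 -26.5  94.4] [-3.141  0.001 -0.97 ] F [-1.8  5.2  3.2] M [1.293 0.338 0.216] gap 13.6 q [-0.119  0.402  1.704  0.001  1.035  2.421]
```

Request:
drive_tool:
  steps:
    - {"delta_pos": [0, 0, 0], "yaw": -0.06, "hand": 10}

```text
clock: 5.3
eef_pos: [530.9, -26.5, 94.4]
eef_rot: [-3.141, 0.001, -1.03]
wrist_force: [-1.4, 6.6, 4.1]
finger_gap: 13.6
```

```bash
python3 st.py
```

```text
5.3 [530.9 -26.5  94.4] [-3.141  0.001 -1.03 ] F [-1.4  6.6  4.1] M [1.31  0.291 0.14 ] gap 13.6 q [-0.119  0.402  1.704  0.001  1.035  2.481]
```

Torque peaked at 0.38 N m near yaw −0.49 and fell to about 0.15, which suggests a click. The last joint is near its limit, so I release, rise and compare the marks.

Request:
drive_tool:
  steps:
    - {"delta_pos": [0, 0, 0], "yaw": 0, "hand": 40}
    - {"delta_pos": [0, 0, 0], "yaw": 0, "hand": 40}
    - {"delta_pos": [0, 0, 15], "yaw": 0, "hand": 40}
    - {"delta_pos": [0, 0, 30], "yaw": 0.1, "hand": 40}
    - {"delta_pos": [0, 0, 30], "yaw": 0.12, "hand": 40}

```text
clock: 5.72
eef_pos: [530.2, -27.3, 169.2]
eef_rot: [3.14, 0.002, -0.803]
wrist_force: [0.4, -1.1, 0.2]
finger_gap: 39.2
```

```bash
python3 - <<'E'
exec(open('st.py').read())
from h import *
s=grab('side'); crop(s,225,165,335,255,7,'k4.png')
t=grab('top','k4t.png')
E
```

```text
5.72 [530.2 -27.3 169.2] [ 3.14   0.002 -0.803] F [ 0.4 -1.1  0.2] M [ 0.072 -0.047  0.021] gap 39.2 q [-0.12   0.309  1.638 -0.     1.197  2.253]
```

View pics/k4.png

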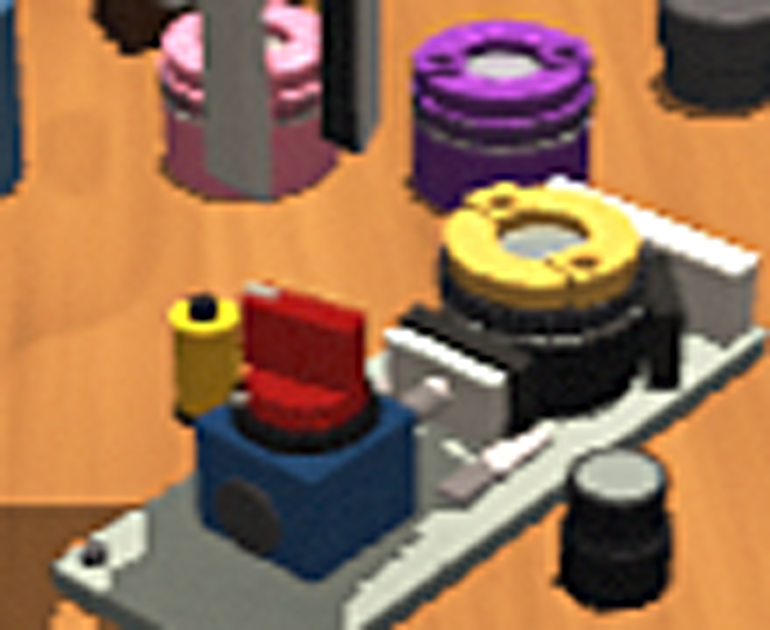

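View pics/k4t.png

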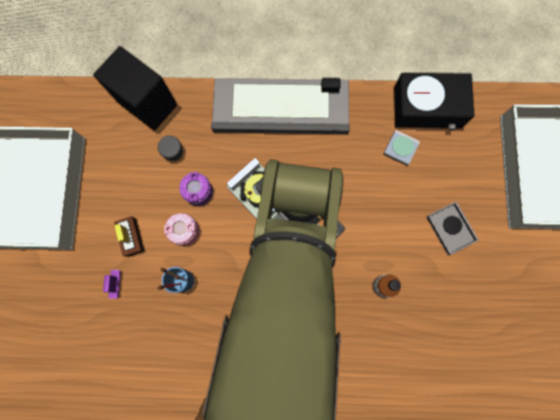

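The crop shows the collar's white mark at (240,398), near the wing's marked end at (262,290). I work out both angles.

```bash
python3 - <<'E'
from h import *
s=load('side'); K=np.array([531,-27.3])
def ang(uv,z):
    p=onz(s,[225+uv[0]/7,165+uv[1]/7],z)[0]; d=p[:2]-K; print(uv,z,p.round(1),'r',np.hypot(*d).round(1),'deg',np.degrees(np.arctan2(d[1],d[0])).round(1))
for z in(59,61,63): ang((240,398),z)
ang((262,290),101); ang((245,288),101); ang((362,320),101)
P=cloud(s); sub=P[190:235,255:285].reshape(-1,3); q=sub[(sub[:,2]>78)&(sub[:,2]<104)&(np.hypot(sub[:,0]-531,sub[:,1]+27)<28)]
print(len(q),q.mean(0)); 
_,_,vt=np.linalg.svd(q[:,:2]-q[:,:2].mean(0)); print(np.degrees(np.arctan2(vt[0,1],vt[0,0])))
crop(s,250,190,285,230,14,'k5.png')
E
```

```text
(240, 398) 59 [511.7 -19.5  59. ] r 20.8 deg 157.9
(240, 398) 61 [511.7 -22.5  61. ] r 19.9 deg 166.0
(240, 398) 63 [511.6 -25.4  63. ] r 19.5 deg 174.5
(262, 290) 101 [520.5 -18.4 101. ] r 13.8 deg 139.8
(245, 288) 101 [514.9 -16.6 101. ] r 19.3 deg 146.4
(362, 320) 101 [552.2 -40.1 101. ] r 24.8 deg -31.1
203 [533.44607901 -31.73061842  92.6590958 ]
-31.206005629983682
```

View pics/k5.png

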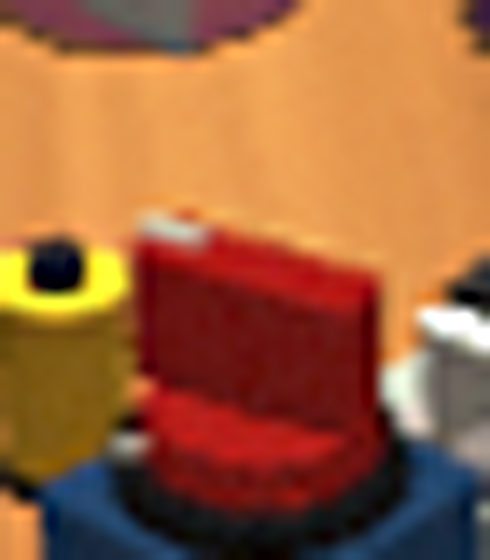

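```bash
python3 - <<'E'
from h import *
c=manip  # no new image
import cv2
d=cv2.imread('pics/top0.png')
t=load('top'); K=np.array([531,-27.3])
# old top image: same calibration
for z in (59,61,63):
    p=onz(t,[275+443/14,205+332/14],z)[0]; e=p[:2]-K; print(z,p.round(1),np.hypot(*e).round(1),np.degrees(np.arctan2(e[1],e[0])).round(1))
s=load('side')
# predicted side px of the collar mark for r=23.5 at several angles
for a in (120,130,140,150,160,170,180):
    P=[531+23.5*np.cos(np.radians(a)),-27.3+23.5*np.sin(np.radians(a)),62]
    print(a,((proj(s,P)[0]-[250,190])*14).round())
img=cv2.imread('pics/side0.png'); cv2.imwrite('pics/k0.png',cv2.resize(img[190:230,250:285],None,fx=14,fy=14,interpolation=cv2.INTER_CUBIC))
E
```

```text
59 [527.4 -52.9  59. ] 25.8 -98.0
61 [527.1 -52.8  61. ] 25.8 -98.7
63 [526.8 -52.7  63. ] 25.7 -99.4
120 [170. 388.]
130 [151. 397.]
140 [135. 407.]
150 [122. 419.]
160 [113. 431.]
170 [107. 445.]
180 [106. 458.]
```

View pics/k0.png

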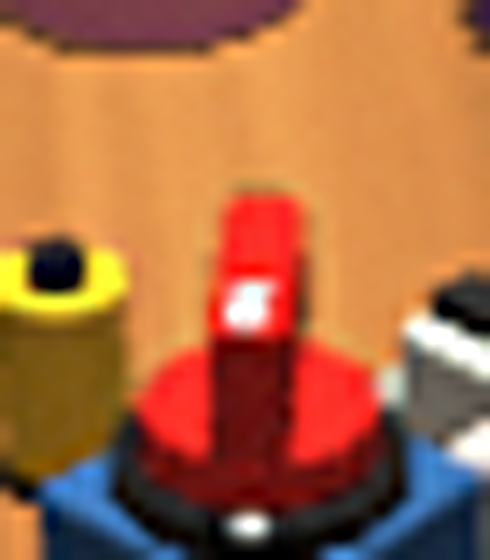

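```bash
python3 - <<'E'
from h import *
s=load('side'); K=np.array([531,-27.3])
for r in(23.5,25): 
  for a in (-98,-95,155,165,175):
    P=[K[0]+r*np.cos(np.radians(a)),K[1]+r*np.sin(np.radians(a)),62]
    print(r,a,((proj(s,P)[0]-[250,190])*14).round(), proj(s,P)[0].round(1))
print(s['frame'][218:226,256:264].sum(2)//3)
print(s['frame'][220:224,256:264])
E
```

```text
23.5 -98 [234. 530.] [266.7 227.9]
23.5 -95 [241. 531.] [267.2 227.9]
23.5 155 [117. 425.] [258.4 220.4]
23.5 165 [110. 438.] [257.8 221.3]
23.5 175 [106. 452.] [257.6 222.3]
25 -98 [233. 536.] [266.7 228.3]
25 -95 [241. 536.] [267.2 228.3]
25 155 [109. 423.] [257.8 220.2]
25 165 [101. 437.] [257.2 221.2]
25 175 [ 97. 452.] [257.  222.3]
[[ 78  76  91 106  92  75  80  73]
 [ 79  78  69  53  58  71  80  80]
 [ 79  73  43  18  42  68  79  78]
 [ 79  80 132 156 109  54  71  81]
 [ 82  71  90  98  63  40  51  57]
 [ 82  58  31  30  31  41  44  49]
 [ 73  62  27  17  26  34  49  51]
 [ 77  63  30  12  23  22  30  32]]
[[[130  91  17]
  [119  84  16]
  [ 65  50  14]
  [ 36   7  11]
  [110   7  10]
  [164  22  18]
  [183  29  25]
  [183  27  24]]

 [[134  92  13]
  [118  87  36]
  [140 136 121]
  [171 156 141]
  [151  94  82]
  [130  18  16]
  [162  27  24]
  [191  30  24]]

 [[121  89  37]
  [ 81  74  59]
  [ 96  93  83]
  [111  97  87]
  [108  44  37]
  [107   8   7]
  [115  23  17]
  [126  23  22]]

 [[ 49  76 121]
  [ 31  56  87]
  [ 31  31  32]
  [ 33  30  29]
  [ 50  20  23]
  [ 91  16  16]
  [108  15  10]
  [109  22  18]]]
```

Wing is at about 149° and the collar mark at about 170–175°, against aligned marks at the start. That puts the slip at roughly 0.3–0.5 rad, about one click, which is too close to the lower bound. I'll regrasp half a turn round (yaw 2.6) and go one click further.

Request:
drive_tool:
  steps:
    - {"delta_pos": [0, 0, 0], "yaw": 0.122, "hand": 40}
    - {"delta_pos": [0, 0, 0], "yaw": 0.122, "hand": 40}
    - {"delta_pos": [0, 0, 0], "yaw": 0.122, "hand": 40}
    - {"delta_pos": [0, 0, 0], "yaw": 0.122, "hand": 40}
    - {"delta_pos": [0, 0, 0], "yaw": 0.122, "hand": 40}

```text
clock: 6.23
eef_pos: [530.6, -27.3, 168.3]
eef_rot: [3.141, 0.001, -0.192]
wrist_force: [0.6, 0.0, 0.5]
finger_gap: 39.8
```

Request:
drive_tool:
  steps:
    - {"delta_pos": [0, 0, 0], "yaw": 0.122, "hand": 40}
    - {"delta_pos": [0, 0, 0], "yaw": 0.122, "hand": 40}
    - {"delta_pos": [0, 0, 0], "yaw": 0.122, "hand": 40}
    - {"delta_pos": [0, 0, 0], "yaw": 0.122, "hand": 40}
    - {"delta_pos": [0, 0, 0], "yaw": 0.122, "hand": 40}

```text
clock: 6.65
eef_pos: [530.6, -27.3, 168.2]
eef_rot: [-3.141, 0.001, 0.418]
wrist_force: [-0.4, 0.4, 0.3]
finger_gap: 39.7
```

Request:
drive_tool:
  steps:
    - {"delta_pos": [0, 0, 0], "yaw": 0.122, "hand": 40}
    - {"delta_pos": [0, 0, 0], "yaw": 0.122, "hand": 40}
    - {"delta_pos": [0, 0, 0], "yaw": 0.122, "hand": 40}
    - {"delta_pos": [0, 0, 0], "yaw": 0.122, "hand": 40}
    - {"delta_pos": [0, 0, 0], "yaw": 0.122, "hand": 40}

```text
clock: 7.07
eef_pos: [530.5, -27.3, 168.2]
eef_rot: [-3.141, 0.001, 1.028]
wrist_force: [-0.4, 0.3, 0.8]
finger_gap: 39.8
```

Request:
drive_tool:
  steps:
    - {"delta_pos": [0, 0, 0], "yaw": 0.122, "hand": 40}
    - {"delta_pos": [0, 0, 0], "yaw": 0.122, "hand": 40}
    - {"delta_pos": [0, 0, 0], "yaw": 0.122, "hand": 40}
    - {"delta_pos": [0, 0, 0], "yaw": 0.122, "hand": 40}
    - {"delta_pos": [0, 0, 0], "yaw": 0.122, "hand": 40}

```text
clock: 7.48
eef_pos: [530.6, -27.3, 168.2]
eef_rot: [-3.141, 0.0, 1.638]
wrist_force: [-0.9, 0.5, -0.1]
finger_gap: 39.8
```

Request:
drive_tool:
  steps:
    - {"delta_pos": [0, 0, 0], "yaw": 0.122, "hand": 40}
    - {"delta_pos": [0, 0, 0], "yaw": 0.122, "hand": 40}
    - {"delta_pos": [0, 0, 0], "yaw": 0.122, "hand": 40}
    - {"delta_pos": [0, 0, 0], "yaw": 0.122, "hand": 40}
    - {"delta_pos": [0, 0, 0], "yaw": 0.122, "hand": 40}

```text
clock: 7.9
eef_pos: [530.6, -27.3, 168.2]
eef_rot: [-3.141, -0.0, 2.248]
wrist_force: [-1.2, -0.5, -0.5]
finger_gap: 40.1
```

Request:
drive_tool:
  steps:
    - {"delta_pos": [0, 0, -20], "yaw": 0.122, "hand": 40}
    - {"delta_pos": [0, 0, -20], "yaw": 0.122, "hand": 40}
    - {"delta_pos": [0, 0, -10], "yaw": 0.1, "hand": 40}
    - {"delta_pos": [0, 0, 0], "yaw": 0, "hand": 40}

```text
clock: 8.23
eef_pos: [529.5, -27.1, 116.2]
eef_rot: [-3.14, -0.004, 2.59]
wrist_force: [0.4, 0.6, -1.0]
finger_gap: 39.4
```

```bash
python3 st.py
```

```text
8.23 [529.5 -27.1 116.2] [-3.14  -0.004  2.59 ] F [ 0.4  0.6 -1. ] M [ 0.012 -0.124 -0.023] gap 39.4 q [-0.12   0.372  1.688 -0.     1.086 -1.14 ]
```

Request:
drive_tool:
  steps:
    - {"delta_pos": [0, 0.5, -12], "yaw": 0, "hand": 36}
    - {"delta_pos": [0, 0, -12], "yaw": 0, "hand": 36}
    - {"delta_pos": [0, 0, 0], "yaw": 0, "hand": 10}
    - {"delta_pos": [0, 0, 0], "yaw": 0, "hand": 10}
    - {"delta_pos": [0, 0, 0], "yaw": 0, "hand": 10}

```text
clock: 8.65
eef_pos: [531.1, -26.7, 95.8]
eef_rot: [3.141, 0.001, 2.584]
wrist_force: [-0.0, -0.1, 0.0]
finger_gap: 19.6
```

Request:
drive_tool:
  steps:
    - {"delta_pos": [0, 0, 0], "yaw": 0, "hand": 10}

```text
clock: 8.73
eef_pos: [531.2, -26.7, 95.9]
eef_rot: [3.141, 0.001, 2.584]
wrist_force: [-0.9, -1.9, 2.1]
finger_gap: 13.8
```

```bash
python3 st.py
```

```text
8.73 [531.2 -26.7  95.9] [3.141 0.001 2.584] F [-0.9 -1.9  2.1] M [-0.305  0.026  0.129] gap 13.8 q [-0.119  0.4    1.702 -0.     1.037 -1.132]
```

Request:
drive_tool:
  steps:
    - {"delta_pos": [0, 0, 0], "yaw": -0.06, "hand": 10}
    - {"delta_pos": [0, 0, 0], "yaw": -0.06, "hand": 10}

```text
clock: 8.9
eef_pos: [531.1, -26.8, 95.9]
eef_rot: [3.141, 0.001, 2.462]
wrist_force: [-0.2, -1.0, 0.8]
finger_gap: 13.9
```

```bash
python3 st.py
```

```text
8.9 [531.1 -26.8  95.9] [3.141 0.001 2.462] F [-0.2 -1.   0.8] M [-0.135 -0.085  0.297] gap 13.9 q [-0.119  0.4    1.703 -0.     1.037 -1.01 ]
```

Request:
drive_tool:
  steps:
    - {"delta_pos": [0, 0, 0], "yaw": -0.06, "hand": 10}
    - {"delta_pos": [0, 0, 0], "yaw": -0.06, "hand": 10}

```text
clock: 9.07
eef_pos: [531.2, -26.8, 95.9]
eef_rot: [3.141, 0.001, 2.342]
wrist_force: [0.1, -0.6, 1.6]
finger_gap: 13.7
```

```bash
python3 st.py
```

```text
9.07 [531.2 -26.8  95.9] [3.141 0.001 2.342] F [ 0.1 -0.6  1.6] M [-0.174 -0.076  0.325] gap 13.7 q [-0.119  0.4    1.703 -0.     1.037 -0.89 ]
```

Request:
drive_tool:
  steps:
    - {"delta_pos": [0, 0, 0], "yaw": -0.06, "hand": 10}
    - {"delta_pos": [0, 0, 0], "yaw": -0.06, "hand": 10}

```text
clock: 9.23
eef_pos: [531.2, -26.8, 95.9]
eef_rot: [3.141, 0.001, 2.222]
wrist_force: [-0.2, -1.6, 1.1]
finger_gap: 13.7
```

```bash
python3 st.py
```

```text
9.23 [531.2 -26.8  95.9] [3.141 0.001 2.222] F [-0.2 -1.6  1.1] M [-0.163 -0.056  0.274] gap 13.7 q [-0.119  0.4    1.703 -0.     1.037 -0.77 ]
```

Request:
drive_tool:
  steps:
    - {"delta_pos": [0, 0, 0], "yaw": -0.06, "hand": 10}

```text
clock: 9.32
eef_pos: [531.2, -26.8, 95.9]
eef_rot: [3.141, 0.001, 2.162]
wrist_force: [-0.5, -1.1, 1.0]
finger_gap: 13.8
```

```bash
python3 st.py
```

```text
9.32 [531.2 -26.8  95.9] [3.141 0.001 2.162] F [-0.5 -1.1  1. ] M [-0.207 -0.101  0.292] gap 13.8 q [-0.119  0.4    1.703 -0.     1.037 -0.71 ]
```

Request:
drive_tool:
  steps:
    - {"delta_pos": [0, 0, 0], "yaw": -0.06, "hand": 10}

```text
clock: 9.4
eef_pos: [531.2, -26.8, 95.9]
eef_rot: [3.141, 0.001, 2.102]
wrist_force: [-0.9, -1.2, 2.4]
finger_gap: 13.6
```

```bash
python3 st.py
```

```text
9.4 [531.2 -26.8  95.9] [3.141 0.001 2.102] F [-0.9 -1.2  2.4] M [-0.234 -0.087  0.359] gap 13.6 q [-0.119  0.4    1.703 -0.     1.037 -0.65 ]
```

Request:
drive_tool:
  steps:
    - {"delta_pos": [0, 0, 0], "yaw": -0.06, "hand": 10}

```text
clock: 9.48
eef_pos: [531.2, -26.8, 95.9]
eef_rot: [3.141, 0.001, 2.042]
wrist_force: [-1.2, -0.6, 1.1]
finger_gap: 14.1
```

```bash
python3 st.py
```

```text
9.48 [531.2 -26.8  95.9] [3.141 0.001 2.042] F [-1.2 -0.6  1.1] M [-0.16  -0.118  0.26 ] gap 14.1 q [-0.119  0.4    1.703 -0.     1.037 -0.59 ]
```

Request:
drive_tool:
  steps:
    - {"delta_pos": [0, 0, 0], "yaw": -0.06, "hand": 10}

```text
clock: 9.57
eef_pos: [531.2, -26.7, 95.9]
eef_rot: [3.14, 0.001, 1.982]
wrist_force: [-0.4, 0.0, 1.3]
finger_gap: 13.6
```

```bash
python3 st.py
```

```text
9.57 [531.2 -26.7  95.9] [3.14  0.001 1.982] F [-0.4  0.   1.3] M [-0.132 -0.137  0.211] gap 13.6 q [-0.119  0.4    1.703 -0.     1.037 -0.53 ]
```

Request:
drive_tool:
  steps:
    - {"delta_pos": [0, 0, 0], "yaw": -0.06, "hand": 10}

```text
clock: 9.65
eef_pos: [531.2, -26.8, 95.9]
eef_rot: [3.14, 0.001, 1.922]
wrist_force: [0.5, 0.2, 1.4]
finger_gap: 13.9
```

```bash
python3 st.py
```

```text
9.65 [531.2 -26.8  95.9] [3.14  0.001 1.922] F [0.5 0.2 1.4] M [-0.168 -0.123  0.209] gap 13.9 q [-0.119  0.4    1.702 -0.     1.037 -0.47 ]
```

Request:
drive_tool:
  steps:
    - {"delta_pos": [0, 0, 0], "yaw": -0.06, "hand": 10}

```text
clock: 9.73
eef_pos: [531.2, -26.8, 95.9]
eef_rot: [3.14, 0.001, 1.862]
wrist_force: [0.4, -1.7, 1.4]
finger_gap: 13.6
```

```bash
python3 - <<'E'
exec(open('st.py').read())
from h import *
s=grab('side'); crop(s,250,190,285,230,14,'k6.png')
E
```

```text
9.73 [531.2 -26.8  95.9] [3.14  0.001 1.862] F [ 0.4 -1.7  1.4] M [-0.172 -0.08   0.143] gap 13.6 q [-0.119  0.4    1.702 -0.     1.037 -0.41 ]
```

View pics/k6.png

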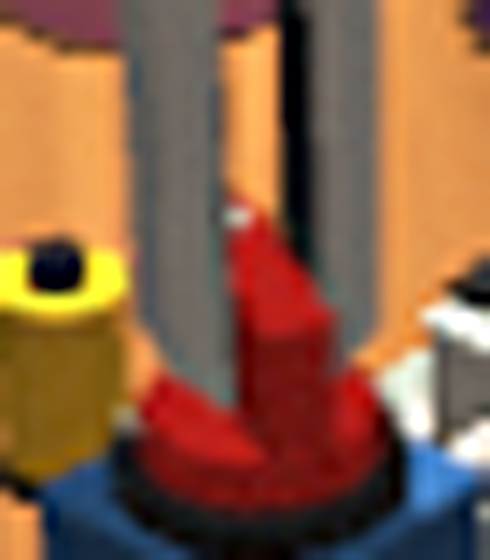

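Collar mark is now at (128,418), about 155°, against a wing angle of 107°, so the slip is about 0.85 rad. I'll turn slightly more to land safely in the second detent.

Request:
drive_tool:
  steps:
    - {"delta_pos": [0, 0, 0], "yaw": -0.06, "hand": 10}

```text
clock: 9.87
eef_pos: [531.2, -26.8, 95.9]
eef_rot: [3.14, 0.001, 1.806]
wrist_force: [-0.4, -0.9, 2.4]
finger_gap: 13.9
```

```bash
python3 st.py
```

```text
9.87 [531.2 -26.8  95.9] [3.14  0.001 1.806] F [-0.4 -0.9  2.4] M [-0.15  -0.056  0.172] gap 13.9 q [-0.119  0.4    1.702 -0.     1.037 -0.354]
```

Request:
drive_tool:
  steps:
    - {"delta_pos": [0, 0, 0], "yaw": -0.06, "hand": 10}

```text
clock: 9.95
eef_pos: [531.2, -26.7, 95.9]
eef_rot: [3.14, 0.001, 1.743]
wrist_force: [0.3, -0.0, 3.0]
finger_gap: 13.6
```

```bash
python3 st.py
```

```text
9.95 [531.2 -26.7  95.9] [3.14  0.001 1.743] F [ 0.3 -0.   3. ] M [-0.192  0.001  0.128] gap 13.6 q [-0.119  0.401  1.703 -0.     1.037 -0.292]
```

Request:
drive_tool:
  steps:
    - {"delta_pos": [0, 0, 0], "yaw": -0.06, "hand": 10}

```text
clock: 10.03
eef_pos: [531.2, -26.7, 95.9]
eef_rot: [3.14, 0.001, 1.683]
wrist_force: [0.3, -0.1, 2.5]
finger_gap: 13.8
```

```bash
python3 st.py
```

```text
10.03 [531.2 -26.7  95.9] [3.14  0.001 1.683] F [ 0.3 -0.1  2.5] M [-0.157 -0.002  0.117] gap 13.8 q [-0.119  0.401  1.703 -0.     1.037 -0.231]
```

Request:
drive_tool:
  steps:
    - {"delta_pos": [0, 0, 0], "yaw": 0, "hand": 10}
    - {"delta_pos": [0, 0, 0], "yaw": 0, "hand": 10}

```text
clock: 10.2
eef_pos: [531.2, -26.7, 95.8]
eef_rot: [3.14, 0.0, 1.687]
wrist_force: [-2.0, -0.2, 6.9]
finger_gap: 13.6
```

```bash
python3 - <<'E'
exec(open('st.py').read())
from h import *
s=grab('side'); crop(s,250,190,285,230,14,'k7.png')
E
```

```text
10.2 [531.2 -26.7  95.8] [3.14  0.    1.687] F [-2.  -0.2  6.9] M [-0.205  0.1    0.104] gap 13.6 q [-0.119  0.401  1.702 -0.     1.037 -0.236]
```

View pics/k7.png

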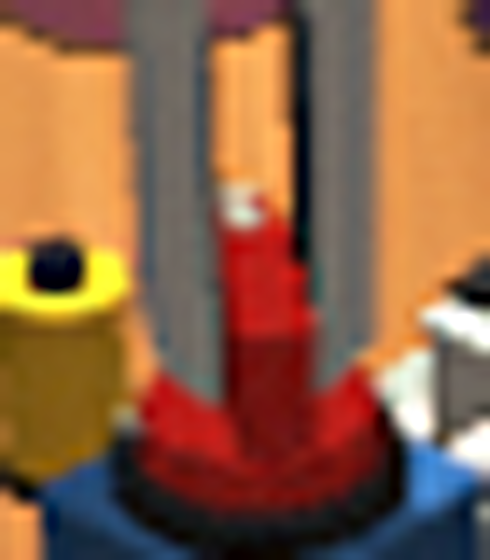

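The collar mark is unchanged at (126,418) while the wing turned on, so the clutch is slipping, by about 1 rad. I release and check.

Request:
drive_tool:
  steps:
    - {"delta_pos": [0, 0, 0], "yaw": 0, "hand": 40}
    - {"delta_pos": [0, 0, 0], "yaw": 0, "hand": 40}
    - {"delta_pos": [0, 0, 15], "yaw": 0, "hand": 40}
    - {"delta_pos": [0, 0, 30], "yaw": 0, "hand": 40}
    - {"delta_pos": [0, 0, 40], "yaw": -0.1, "hand": 40}

```text
clock: 10.67
eef_pos: [529.4, -26.4, 178.7]
eef_rot: [-3.136, -0.001, 1.588]
wrist_force: [0.2, 0.6, -0.4]
finger_gap: 39.4
```

```bash
python3 - <<'E'
exec(open('st.py').read())
from h import *
s=grab('side'); crop(s,250,190,285,230,14,'k8.png')
P=cloud(s); sub=P[190:235,255:285].reshape(-1,3); q=sub[(sub[:,2]>78)&(sub[:,2]<104)&(np.hypot(sub[:,0]-531,sub[:,1]+27)<28)]
print(len(q),q.mean(0)); 
E
```

```text
10.67 [529.4 -26.4 178.7] [-3.136 -0.001  1.588] F [ 0.2  0.6 -0.4] M [-0.031 -0.124 -0.021] gap 39.4 q [-0.119  0.299  1.628  0.     1.22  -0.136]
153 [533.447 -33.878  93.755]
```

View pics/k8.png

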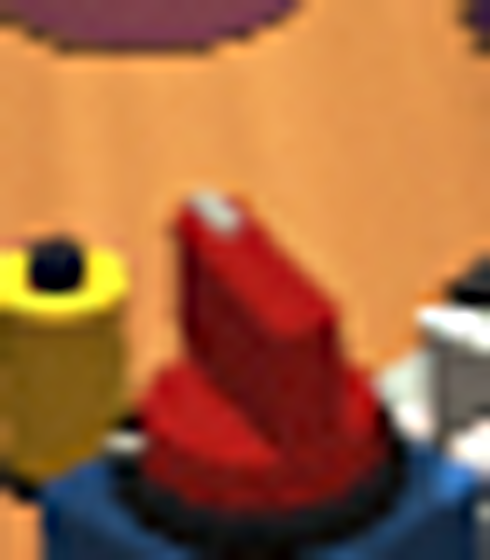

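```bash
python3 - <<'E'
from h import *
s=load('side')
def p(uv,z): return onz(s,[250+uv[0]/14-.5,190+uv[1]/14-.5],z)[0]
a=p((212,208),101); b=p((297,318),101); c=p((180,228),101);d=p((245,200),101);e=p((262,335),101);f=p((335,308),101)
print(a,b)
for x,y in((c,e),(d,f)): v=x-y; print(np.degrees(np.arctan2(v[1],v[0])),np.linalg.norm(v))
P=cloud(s); sub=P[198:216,255:280].reshape(-1,3); q=sub[(sub[:,2]>97)&(sub[:,2]<104)&(np.hypot(sub[:,0]-531,sub[:,1]+27)<28)]
print(len(q),cv2.minAreaRect(q[:,:2].astype(np.float32)))
import numpy as np
f=s['frame'].astype(int); sat=f.max(2)-f.min(2)
ys,xs=np.mgrid[218:225,257:262]; w=((f[218:225,257:262].min(2))>70); print(w*f[218:225,257:262].min(2))
E
```

```text
[526.10611905  -9.69331472 101.        ] [538.11257851 -45.15490817 101.        ]
108.87170440205963 36.10676350137448
109.93467361122845 37.300386399740894
72 ((533.2518920898438, -27.361909866333008), (14.356544494628906, 44.385013580322266), 22.785804748535156)
[[  0   0   0   0   0]
 [  0   0   0   0   0]
 [  0   0   0   0   0]
 [ 72 151 152   0   0]
 [  0   0   0   0   0]
 [  0   0   0   0   0]
 [  0   0   0   0   0]]
```

Wing is now at about 111° and the collar at about 169°, so the slip is about 1.0 rad: two clicks, well inside 0.3–2.35. Next is the spanner. I locate tall bystanders near the route first.

```bash
python3 - <<'E'
from h import *
t=load('top'); P=cloud(t)
x=P[255:300,155:200].reshape(-1,3); q=x[x[:,2]>60]; print('pot',q[:,:2].min(0),q[:,:2].max(0),q[:,2].max())
x=P[265:300,98:128].reshape(-1,3); q=x[x[:,2]>10]; print('purple sp',q[:,:2].min(0),q[:,:2].max(0),q[:,2].max())
# slip of white bar ends around spanner: metallic bar low-sat bright
import cv2
h=cv2.cvtColor(t['frame'],cv2.COLOR_RGB2HSV)
m=np.zeros(h.shape[:2],np.uint8); m[210:260,105:145]=((h[210:260,105:145,1]<50)&(h[210:260,105:145,2]>150))*255
m2=np.zeros_like(m); m2[210:260,105:145]=cv2.inRange(h[210:260,105:145],(22,90,40),(35,255,255))
pts=np.argwhere(m>0)[:,::-1].astype(np.float32); r=cv2.minAreaRect(pts); print('bar',r,onz(t,r[0],42),[onz(t,b,42)[0][:2].round(1) for b in cv2.boxPoints(r)])
E
```

```text
pot [370.36402345 -10.80419332] [427.48983156 279.21799767] 1050.5903499846263
purple sp [354.2890962  -10.80419332] [420.47404772 428.64549099] 1050.5903499846263
bar ((125.55882263183594, 234.7353057861328), (27.891597747802734, 9.943960189819336), 75.96376037597656) [[505.37298925 389.56793379  42.        ]] [array([535.5, 412.8]), array([542.1, 389.4]), array([475.6, 366.6]), array([469.2, 389.8])]
```

Request:
drive_tool:
  steps:
    - {"delta_pos": [-2.3, 37.7, 0], "yaw": -0.115, "hand": 45}
    - {"delta_pos": [-2.3, 37.7, 0], "yaw": -0.115, "hand": 45}
    - {"delta_pos": [-2.3, 37.7, 0], "yaw": -0.115, "hand": 45}
    - {"delta_pos": [-2.3, 37.7, 0], "yaw": -0.115, "hand": 45}
    - {"delta_pos": [-2.3, 37.7, 0], "yaw": -0.115, "hand": 45}

```text
clock: 11.13
eef_pos: [519.1, 161.0, 179.9]
eef_rot: [3.142, -0.0, 1.013]
wrist_force: [0.5, -0.8, -0.3]
finger_gap: 44.7
```

Request:
drive_tool:
  steps:
    - {"delta_pos": [-2.3, 37.7, 0], "yaw": -0.115, "hand": 45}
    - {"delta_pos": [-2.3, 37.7, 0], "yaw": -0.115, "hand": 45}
    - {"delta_pos": [-2.3, 37.7, 0], "yaw": -0.115, "hand": 45}
    - {"delta_pos": [-2.3, 37.7, 0], "yaw": -0.115, "hand": 45}
    - {"delta_pos": [-2.3, 37.7, 0], "yaw": -0.115, "hand": 45}

```text
clock: 11.55
eef_pos: [507.5, 349.7, 179.8]
eef_rot: [-3.142, 0.0, 0.439]
wrist_force: [1.1, -0.2, 0.0]
finger_gap: 44.9
```

Request:
drive_tool:
  steps:
    - {"delta_pos": [-2.3, 37.7, 0], "yaw": -0.115, "hand": 45}
    - {"delta_pos": [0, 0, 0], "yaw": 0, "hand": 45}

```text
clock: 11.72
eef_pos: [504.1, 390.8, 179.1]
eef_rot: [-3.141, 0.0, 0.324]
wrist_force: [-0.3, -0.4, -0.5]
finger_gap: 45.0
```

```bash
python3 - <<'E'
exec(open('st.py').read())
from h import *
s=grab('side','s9.png'); t=grab('top','t9.png')
E
```

```text
11.72 [504.1 390.8 179.1] [-3.141  0.     0.324] F [-0.3 -0.4 -0.5] M [0.    0.038 0.002] gap 45.0 q [0.602 0.531 1.299 0.001 1.311 1.849]
```

View pics/t9.png

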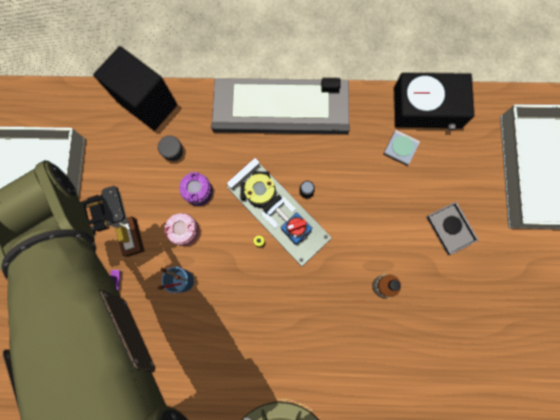

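View pics/s9.png

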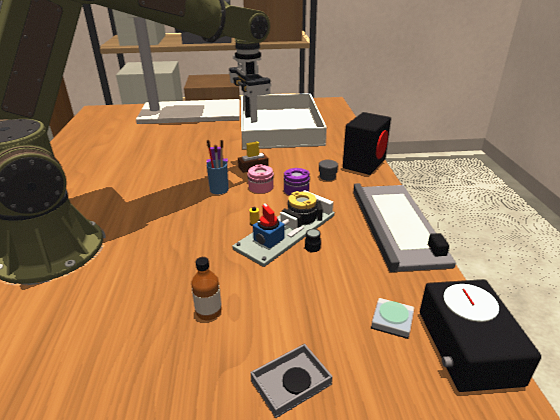

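Nothing has been disturbed, and the top view now shows the clamp unobstructed with the ring at (260,188) and the knob at (296,227). I measure the ring holes and the knob and collar marks.

```bash
cat > ring.py <<'E'
from meas import *
t=load('top'); P=cloud(t)
x0,y0,x1,y1=238,166,283,211; k=8
g=cv2.resize(t['frame'][y0:y1,x0:x1],None,fx=k,fy=k,interpolation=cv2.INTER_CUBIC)
H=cv2.cvtColor(g,cv2.COLOR_RGB2HSV)
br=cv2.inRange(H,(20,70,120),(36,255,255))
c=big(br); hull=cv2.convexHull(c); e=cv2.fitEllipse(hull)
full=lambda p:((np.array(p)+.5)/k-.5+[x0,y0])
ctr=full(e[0]); print('ring ctr px',ctr,'ax',np.array(e[1])/k,onz(t,ctr,67).round(1))
fill=np.zeros_like(br); cv2.drawContours(fill,[c],-1,255,-1)
holes=cv2.inRange(g.max(2),0,130)&cv2.erode(fill,np.ones((9,9),np.uint8))
cs,_=cv2.findContours(holes,cv2.RETR_EXTERNAL,cv2.CHAIN_APPROX_NONE)
o=[]
for q in cs:
    if cv2.contourArea(q)>60:
        M=cv2.moments(q); p=full((M['m10']/M['m00'],M['m01']/M['m00'])); w=onz(t,p,70)[0]; print('hole',p.round(2),cv2.contourArea(q)/k/k,w.round(1)); o.append(w)
if len(o)==2: d=o[0]-o[1]; print('mid',((o[0]+o[1])/2).round(1),'ang',np.arctan2(d[1],d[0]),'len',np.linalg.norm(d))
E
python3 ring.py; python3 - <<'E'
from h import *
t=load('top'); crop(t,275,205,320,250,13,'t_knob2.png')
E
```

```text
ring ctr px [258.98367882 188.06407547] ax [29.7749424  31.10200882] [[623.3  64.2  67. ]]
hole [249.42 192.52] 6.3515625 [611.1  86.7  70. ]
hole [268.72 183.16] 6.203125 [635.3  40.8  70. ]
mid [623.2  63.8  70. ] ang 2.055972706397844 len 51.915142783533
```

View pics/t_knob2.png

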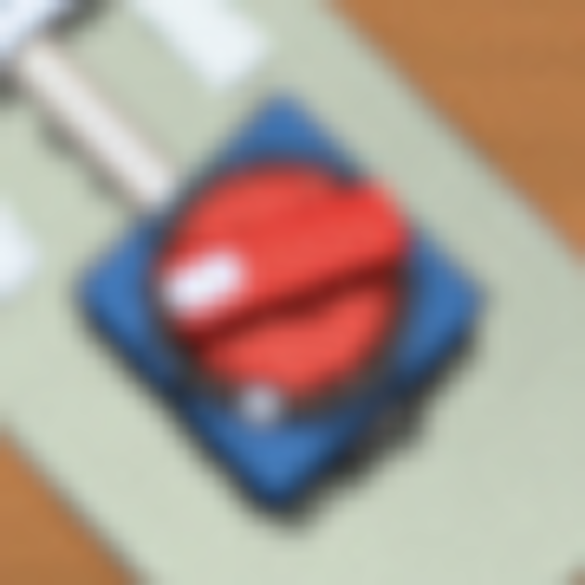

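The crop shows the collar mark at (262,405) and the wing mark at (203,280). That gives angles of about 169° and 107°, a slip of about 1.05 rad, confirming two clicks. Ring centre is (623.2,63.8), hole line at 2.056 rad, spacing 51.9 mm. Next I descend on the spanner.

Request:
drive_tool:
  steps:
    - {"delta_pos": [0, 0, -25], "yaw": 0, "hand": 45}
    - {"delta_pos": [0, 0, -25], "yaw": 0, "hand": 45}
    - {"delta_pos": [0, 0, -15], "yaw": 0, "hand": 45}
    - {"delta_pos": [0, 0, 0], "yaw": 0, "hand": 45}
    - {"delta_pos": [0, 0, 0], "yaw": 0, "hand": 45}

```text
clock: 12.23
eef_pos: [506.0, 384.4, 115.0]
eef_rot: [3.141, 0.001, 0.328]
wrist_force: [-0.7, -0.3, 0.8]
finger_gap: 45.3
```

```bash
python3 - <<'E'
exec(open('st.py').read())
from h import *
s=grab('side'); crop(s,220,110,300,180,9,'s10.png')
E
```

```text
12.23 [506.  384.4 115. ] [3.141 0.001 0.328] F [-0.7 -0.3  0.8] M [ 0.02  -0.006  0.013] gap 45.3 q [ 0.592  0.587  1.368 -0.     1.187  1.835]
```

View pics/s10.png

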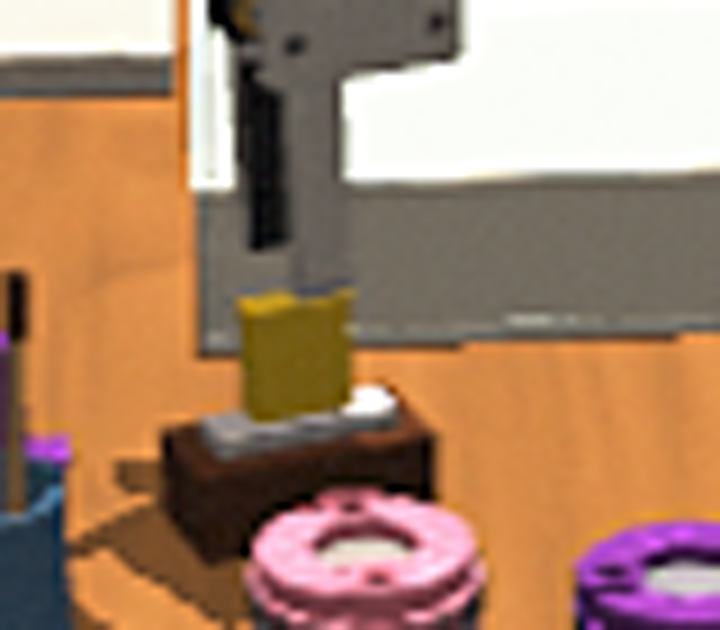

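Request:
drive_tool:
  steps:
    - {"delta_pos": [-0.5, 4.6, -7], "yaw": -0.006, "hand": 45}
    - {"delta_pos": [0, 0, -20], "yaw": 0, "hand": 45}
    - {"delta_pos": [0, 0, -20], "yaw": 0, "hand": 45}
    - {"delta_pos": [0, 0, 0], "yaw": 0, "hand": 45}
    - {"delta_pos": [0, 0, 0], "yaw": 0, "hand": 45}

```text
clock: 12.7
eef_pos: [505.2, 390.2, 68.1]
eef_rot: [3.141, 0.001, 0.322]
wrist_force: [-0.3, -0.7, 1.2]
finger_gap: 44.9
```

```bash
python3 - <<'E'
exec(open('st.py').read())
from h import *
s=grab('side'); crop(s,220,110,300,180,9,'s11.png')
E
```

```text
12.7 [505.2 390.2  68.1] [3.141 0.001 0.322] F [-0.3 -0.7  1.2] M [-0.02  -0.027  0.046] gap 44.9 q [0.6   0.648 1.389 0.    1.105 1.849]
```

View pics/s11.png

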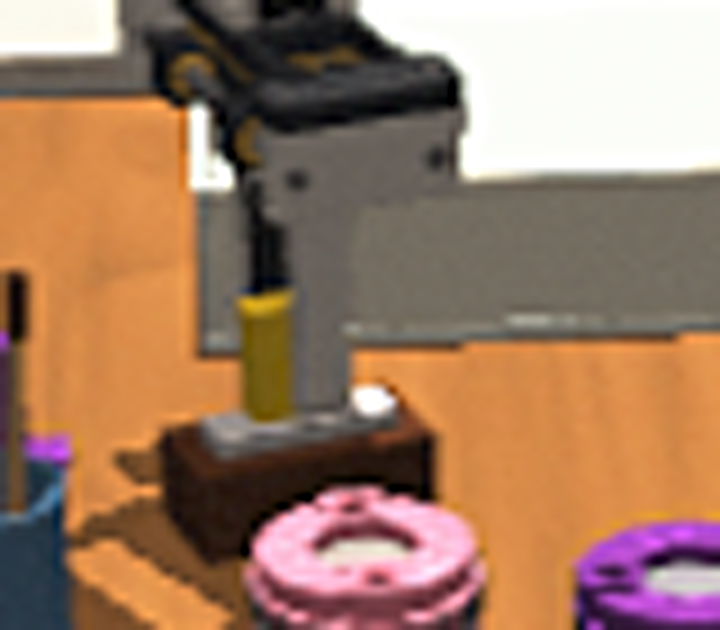

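The picture shows the near finger in front of the yellow grip; its offset of about 9 mm is just the finger's stand-off, so the grip is centred. Closing.

Request:
drive_tool:
  steps:
    - {"delta_pos": [0, 0, 0], "yaw": 0, "hand": 8}
    - {"delta_pos": [0, 0, 0], "yaw": 0, "hand": 8}
    - {"delta_pos": [0, 0, 0], "yaw": 0, "hand": 8}
    - {"delta_pos": [0, 0, 0], "yaw": 0, "hand": 8}
    - {"delta_pos": [0, 0, 0], "yaw": 0, "hand": 8}
  squeeze: 40

```text
clock: 13.17
eef_pos: [505.3, 390.2, 68.3]
eef_rot: [-3.141, -0.0, 0.322]
wrist_force: [0.3, -0.3, 0.9]
finger_gap: 15.2
```

```bash
python3 st.py
```

```text
13.17 [505.3 390.2  68.3] [-3.141 -0.     0.322] F [ 0.3 -0.3  0.9] M [ 0.019 -0.007  0.025] gap 15.2 q [0.6   0.647 1.389 0.    1.104 1.849]
```

Request:
drive_tool:
  steps:
    - {"delta_pos": [0, 0, 0], "yaw": 0, "hand": 8}
    - {"delta_pos": [0, 0, 0], "yaw": 0, "hand": 8}
  squeeze: 40

```text
clock: 13.33
eef_pos: [505.3, 390.2, 68.3]
eef_rot: [-3.142, -0.0, 0.322]
wrist_force: [-1.1, -1.0, 3.6]
finger_gap: 13.9
```

```bash
python3 st.py
```

```text
13.33 [505.3 390.2  68.3] [-3.142 -0.     0.322] F [-1.1 -1.   3.6] M [-0.127  0.124 -0.043] gap 13.9 q [ 0.6    0.648  1.389 -0.     1.104  1.849]
```

Request:
drive_tool:
  steps:
    - {"delta_pos": [0, 0, 12], "yaw": 0, "hand": 8}
    - {"delta_pos": [0, 0, 22], "yaw": 0, "hand": 8}
    - {"delta_pos": [0, 0, 25], "yaw": 0, "hand": 8}
    - {"delta_pos": [0, 0, 25], "yaw": 0, "hand": 8}
    - {"delta_pos": [0, 0, 16], "yaw": 0, "hand": 8}

```text
clock: 13.75
eef_pos: [505.6, 390.4, 171.4]
eef_rot: [-3.141, -0.003, 0.322]
wrist_force: [0.1, 0.8, -1.2]
finger_gap: 13.7
```

```bash
python3 - <<'E'
exec(open('st.py').read())
from h import *
s=grab('side'); crop(s,220,90,300,180,6,'s12.png')
E
```

```text
13.75 [505.6 390.4 171.4] [-3.141 -0.003  0.322] F [ 0.1  0.8 -1.2] M [ 0.035  0.007 -0.012] gap 13.7 q [ 0.6    0.538  1.307 -0.     1.294  1.849]
```

View pics/s12.png

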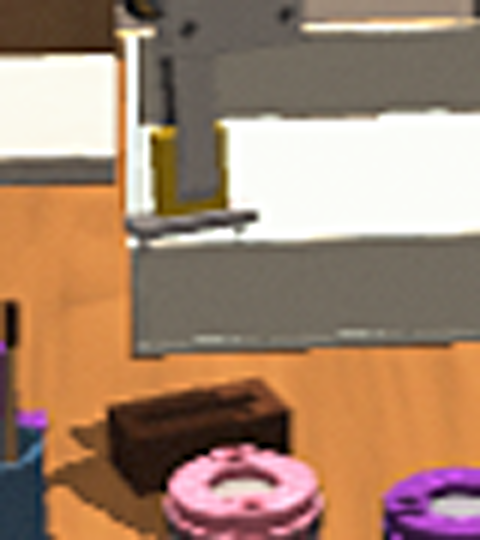

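The spanner is lifted level, with its pins visible at about (245,230) in the crop, and the slot is empty. Now to the lens.

Request:
drive_tool:
  steps:
    - {"delta_pos": [7.9, -21.8, 0], "yaw": 0.1156, "hand": 8}
    - {"delta_pos": [7.9, -21.8, 0], "yaw": 0.1156, "hand": 8}
    - {"delta_pos": [7.9, -21.8, 0], "yaw": 0.1156, "hand": 8}
    - {"delta_pos": [7.9, -21.8, 0], "yaw": 0.1156, "hand": 8}
    - {"delta_pos": [7.9, -21.8, 0], "yaw": 0.1156, "hand": 8}

```text
clock: 14.22
eef_pos: [544.7, 280.0, 167.6]
eef_rot: [-3.141, 0.001, 0.906]
wrist_force: [0.5, 0.2, -0.9]
finger_gap: 13.8
```

Request:
drive_tool:
  steps:
    - {"delta_pos": [7.9, -21.8, 0], "yaw": 0.1156, "hand": 8}
    - {"delta_pos": [7.9, -21.8, 0], "yaw": 0.1156, "hand": 8}
    - {"delta_pos": [7.9, -21.8, 0], "yaw": 0.1156, "hand": 8}
    - {"delta_pos": [7.9, -21.8, 0], "yaw": 0.1156, "hand": 8}
    - {"delta_pos": [7.9, -21.8, 0], "yaw": 0.1156, "hand": 8}

```text
clock: 14.63
eef_pos: [584.2, 171.0, 167.6]
eef_rot: [-3.141, 0.0, 1.483]
wrist_force: [0.2, 0.6, -1.7]
finger_gap: 13.9
```

Request:
drive_tool:
  steps:
    - {"delta_pos": [7.9, -21.8, 0], "yaw": 0.1156, "hand": 8}
    - {"delta_pos": [7.9, -21.8, 0], "yaw": 0.1156, "hand": 8}
    - {"delta_pos": [7.9, -21.8, 0], "yaw": 0.1156, "hand": 8}
    - {"delta_pos": [7.9, -21.8, 0], "yaw": 0.1156, "hand": 8}
    - {"delta_pos": [7.9, -21.8, 0], "yaw": 0.1156, "hand": 8}

```text
clock: 15.05
eef_pos: [623.7, 62.0, 167.6]
eef_rot: [-3.141, -0.0, 2.061]
wrist_force: [-0.1, -0.2, -1.3]
finger_gap: 13.9
```

Request:
drive_tool:
  steps:
    - {"delta_pos": [0, 0, -20], "yaw": 0, "hand": 8}
    - {"delta_pos": [0, 0, 0], "yaw": 0, "hand": 8}
    - {"delta_pos": [0, 0, 0], "yaw": 0, "hand": 8}

```text
clock: 15.3
eef_pos: [623.0, 63.2, 147.0]
eef_rot: [-3.139, -0.001, 2.054]
wrist_force: [0.6, -0.1, -1.4]
finger_gap: 14.1
```

```bash
python3 - <<'E'
exec(open('st.py').read())
from h import *
s=grab('side'); crop(s,255,130,335,215,7,'s13.png')
E
```

```text
15.3 [623.   63.2 147. ] [-3.139 -0.001  2.054] F [ 0.6 -0.1 -1.4] M [-0.024 -0.166 -0.027] gap 14.1 q [ 0.043  0.536  1.369  0.     1.239 -0.441]
```

View pics/s13.png

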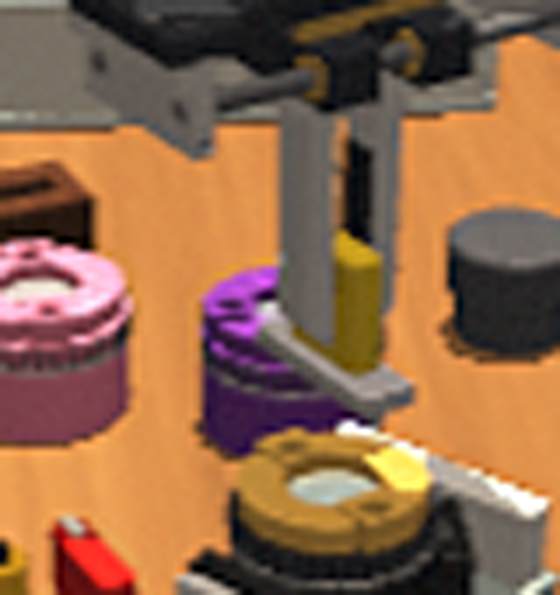

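```bash
python3 - <<'E'
from meas import *
s=load('side'); t=load('top')
P=cloud(s); x=P[165:195,285:318].reshape(-1,3); q=x[(x[:,2]>108)&(x[:,2]<126)&(np.hypot(x[:,0]-623,x[:,1]-63)<45)]
print(len(q)); u=np.array([np.cos(2.054),np.sin(2.054)]); v=np.array([-u[1],u[0]])
d=q[:,:2]-[623,63.2]; print('along',np.percentile(d@u,[0,2,98,100]),'across',np.percentile(d@v,[0,2,98,100]),'z',np.percentile(q[:,2],[2,98]))
# predicted bar top corners in side crop vs picture
for a in(-34,34):
  for b in(-11,11):
    p=np.r_[np.array([623,63.2])+a*u+b*v,120.7]; print(a,b,((proj(s,p)[0]-[255,130]+.5)*7).round())
# holes in side view, z=70
for px in [(297,447),(378,508)]: print('hole side',onz(s,[255+px[0]/7-.5,130+px[1]/7-.5],70))
E
```

```text
133
along [-37.11773502 -35.97116766  31.37164154  33.1398951 ] across [-15.03338364 -12.22268083  10.09834248  10.90335269] z [113.63572199 125.37747779]
-34 -11 [414. 387.]
-34 11 [362. 403.]
34 -11 [303. 311.]
34 11 [253. 326.]
hole side [[614.06421224  87.31002105  70.        ]]
hole side [[637.82992497  41.34335436  70.        ]]
```

Request:
drive_tool:
  steps:
    - {"delta_pos": [0.2, 0.8, -10], "yaw": 0.002, "hand": 8}
    - {"delta_pos": [0, 0, -10], "yaw": 0, "hand": 8}
    - {"delta_pos": [0, 0, -9], "yaw": 0, "hand": 8}
    - {"delta_pos": [0, 0, 0], "yaw": 0, "hand": 8}
    - {"delta_pos": [0, 0, 0], "yaw": 0, "hand": 8}

```text
clock: 15.77
eef_pos: [623.6, 64.1, 118.2]
eef_rot: [-3.14, -0.001, 2.058]
wrist_force: [-0.0, -0.7, -1.5]
finger_gap: 13.8
```

```bash
python3 - <<'E'
exec(open('st.py').read())
from h import *
s=grab('side'); crop(s,275,160,325,215,10,'s14.png')
E
```

```text
15.77 [623.6  64.1 118.2] [-3.14  -0.001  2.058] F [-0.  -0.7 -1.5] M [-0.029 -0.104  0.041] gap 13.8 q [ 0.044  0.566  1.393 -0.     1.184 -0.443]
```

View pics/s14.png

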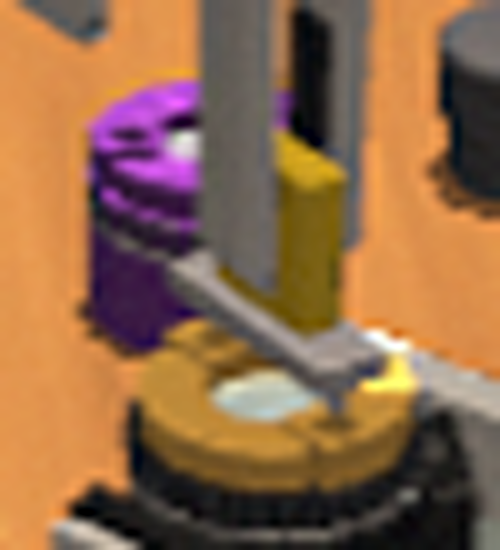

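```bash
python3 - <<'E'
from meas import *
s=load('side')
f=lambda px,z: onz(s,[275+px[0]/10-.5,160+px[1]/10-.5],z)[0].round(1)
print('pin',f((341,414),73),f((341,405),75)); print('hole',f((331,422),70))
u=np.array([np.cos(2.058),np.sin(2.058)])
p=np.r_[np.array([623.6,64.1])-26*u,73]; print(p,(proj(s,p)[0]-[275,160]+.5)*10)
crop(s,300,190,318,208,28,'s15.png')
E
```

```text
pin [638.1  42.   73. ] [638.2  43.1  75. ]
hole [635.8  43.3  70. ]
[635.77207577  41.12521879  73.        ] [332.28891399 416.30621284]
```

View pics/s15.png

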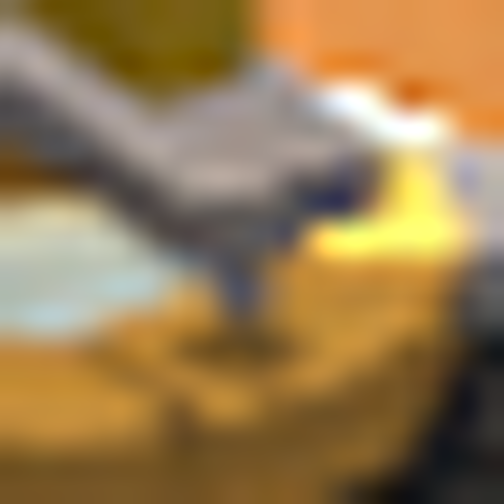

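The near pin's tip (240,315) is directly above the hole (237,348), with the offset that 3 mm of height gives. I lower it.

Request:
drive_tool:
  steps:
    - {"delta_pos": [0, 0, -3], "yaw": 0, "hand": 8}
    - {"delta_pos": [0, 0, -3], "yaw": 0, "hand": 8}
    - {"delta_pos": [0, 0, 0], "yaw": 0, "hand": 8}

```text
clock: 16.07
eef_pos: [623.7, 63.9, 112.5]
eef_rot: [-3.141, -0.0, 2.058]
wrist_force: [-0.0, -0.1, -1.1]
finger_gap: 13.5
```

```bash
python3 st.py
```

```text
16.07 [623.7  63.9 112.5] [-3.141 -0.     2.058] F [-0.  -0.1 -1.1] M [-0.051 -0.119  0.034] gap 13.5 q [ 0.044  0.572  1.398  0.     1.172 -0.443]
```

Pins are about 3 mm into the holes with no contact force. Continuing down.

Request:
drive_tool:
  steps:
    - {"delta_pos": [0, 0, -3], "yaw": 0, "hand": 8}
    - {"delta_pos": [0, 0, -3], "yaw": 0, "hand": 8}
    - {"delta_pos": [0, 0, 0], "yaw": 0, "hand": 8}

```text
clock: 16.32
eef_pos: [623.6, 63.9, 106.2]
eef_rot: [-3.141, -0.0, 2.058]
wrist_force: [-0.2, -0.0, -1.9]
finger_gap: 13.5
```

```bash
python3 st.py
```

```text
16.32 [623.6  63.9 106.2] [-3.141 -0.     2.058] F [-0.2 -0.  -1.9] M [ 0.011 -0.083 -0.   ] gap 13.5 q [ 0.044  0.579  1.403  0.     1.161 -0.443]
```

Request:
drive_tool:
  steps:
    - {"delta_pos": [0, 0, -2], "yaw": 0, "hand": 8}
    - {"delta_pos": [0, 0, 0], "yaw": 0, "hand": 8}

```text
clock: 16.48
eef_pos: [623.8, 63.9, 104.6]
eef_rot: [-3.141, -0.0, 2.058]
wrist_force: [-0.5, -0.1, -1.6]
finger_gap: 14.1
```

```bash
python3 - <<'E'
exec(open('st.py').read())
from h import *
s=grab('side'); crop(s,275,160,325,215,10,'s16.png')
E
```

```text
16.48 [623.8  63.9 104.6] [-3.141 -0.     2.058] F [-0.5 -0.1 -1.6] M [-0.05  -0.095  0.019] gap 14.1 q [ 0.044  0.581  1.404  0.     1.157 -0.443]
```

View pics/s16.png

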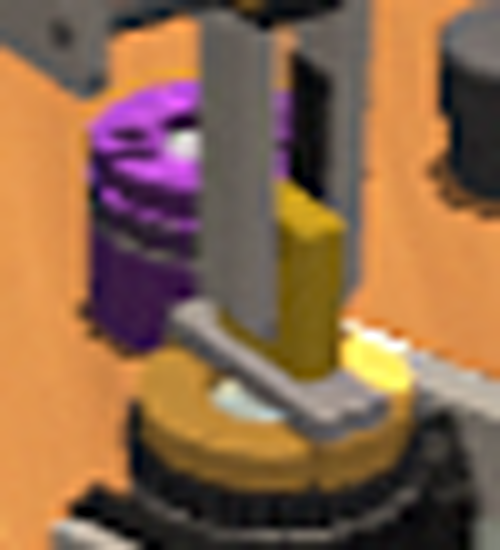

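The bar lies almost on the ring, with both pins in. I press 1 mm more for contact.

Request:
drive_tool:
  steps:
    - {"delta_pos": [0, 0, -0.8], "yaw": 0, "hand": 8}
    - {"delta_pos": [0, 0, 0], "yaw": 0, "hand": 8}

```text
clock: 16.7
eef_pos: [624.0, 63.9, 104.3]
eef_rot: [3.141, 0.0, 2.058]
wrist_force: [-1.2, 0.3, -2.0]
finger_gap: 13.6
```

```bash
python3 st.py
```

```text
16.7 [624.   63.9 104.3] [3.141 0.    2.058] F [-1.2  0.3 -2. ] M [-0.024 -0.108  0.039] gap 13.6 q [ 0.044  0.582  1.404 -0.     1.156 -0.443]
```

Request:
drive_tool:
  steps:
    - {"delta_pos": [0, 0, -0.8], "yaw": 0, "hand": 8}
    - {"delta_pos": [0, 0, 0], "yaw": -0.06, "hand": 8}
    - {"delta_pos": [0, 0, 0], "yaw": -0.06, "hand": 8}

```text
clock: 16.95
eef_pos: [624.3, 63.9, 104.2]
eef_rot: [3.14, 0.001, 1.935]
wrist_force: [-1.4, -0.1, 5.6]
finger_gap: 13.8
```

```bash
python3 st.py
```

```text
16.95 [624.3  63.9 104.2] [3.14  0.001 1.935] F [-1.4 -0.1  5.6] M [-0.194  0.203  0.097] gap 13.8 q [ 0.044  0.582  1.404 -0.     1.155 -0.321]
```

Request:
drive_tool:
  steps:
    - {"delta_pos": [0, 0, 0], "yaw": -0.06, "hand": 8}
    - {"delta_pos": [0, 0, 0], "yaw": -0.06, "hand": 8}

```text
clock: 17.12
eef_pos: [624.2, 63.8, 104.2]
eef_rot: [3.141, 0.0, 1.815]
wrist_force: [-2.1, -1.0, 4.7]
finger_gap: 13.8
```

```bash
python3 st.py
```

```text
17.12 [624.2  63.8 104.2] [3.141 0.    1.815] F [-2.1 -1.   4.7] M [-0.205  0.393  0.111] gap 13.8 q [ 0.044  0.582  1.404 -0.     1.155 -0.2  ]
```

Request:
drive_tool:
  steps:
    - {"delta_pos": [0, 0, 0], "yaw": -0.06, "hand": 8}
    - {"delta_pos": [0, 0, 0], "yaw": -0.06, "hand": 8}

```text
clock: 17.28
eef_pos: [624.1, 63.7, 104.2]
eef_rot: [3.141, 0.0, 1.695]
wrist_force: [-1.8, -2.3, 6.2]
finger_gap: 13.9
```

```bash
python3 st.py
```

```text
17.28 [624.1  63.7 104.2] [3.141 0.    1.695] F [-1.8 -2.3  6.2] M [-0.316  0.6    0.104] gap 13.9 q [ 0.043  0.582  1.404 -0.     1.155 -0.08 ]
```

Request:
drive_tool:
  steps:
    - {"delta_pos": [0, 0, 0], "yaw": -0.06, "hand": 8}
    - {"delta_pos": [0, 0, 0], "yaw": -0.06, "hand": 8}

```text
clock: 17.45
eef_pos: [624.0, 63.7, 104.2]
eef_rot: [3.141, 0.0, 1.575]
wrist_force: [-3.3, -1.4, 6.7]
finger_gap: 13.9
```

```bash
python3 st.py
```

```text
17.45 [624.   63.7 104.2] [3.141 0.    1.575] F [-3.3 -1.4  6.7] M [-0.423  0.659  0.181] gap 13.9 q [ 0.043  0.582  1.404 -0.     1.155  0.04 ]
```

Request:
drive_tool:
  steps:
    - {"delta_pos": [0, 0, 0], "yaw": -0.05, "hand": 8}

```text
clock: 17.53
eef_pos: [624.0, 63.6, 104.2]
eef_rot: [3.141, 0.0, 1.525]
wrist_force: [-3.6, -3.4, 5.7]
finger_gap: 13.5
```

```bash
python3 st.py
```

```text
17.53 [624.   63.6 104.2] [3.141 0.    1.525] F [-3.6 -3.4  5.7] M [-0.416  0.691  0.098] gap 13.5 q [ 0.043  0.582  1.404 -0.001  1.155  0.09 ]
```

Request:
drive_tool:
  steps:
    - {"delta_pos": [0, 0, 0], "yaw": -0.05, "hand": 8}

```text
clock: 17.62
eef_pos: [624.0, 63.6, 104.2]
eef_rot: [3.141, 0.0, 1.475]
wrist_force: [-4.2, -3.0, 5.0]
finger_gap: 13.8
```

```bash
python3 st.py
```

```text
17.62 [624.   63.6 104.2] [3.141 0.    1.475] F [-4.2 -3.   5. ] M [-0.502  0.797  0.088] gap 13.8 q [ 0.043  0.582  1.404 -0.001  1.155  0.139]
```

Request:
drive_tool:
  steps:
    - {"delta_pos": [0, 0, 0], "yaw": -0.05, "hand": 8}

```text
clock: 17.7
eef_pos: [624.0, 63.6, 104.2]
eef_rot: [3.141, 0.0, 1.425]
wrist_force: [-3.9, -2.9, 6.4]
finger_gap: 13.8
```

```bash
python3 st.py
```

```text
17.7 [624.   63.6 104.2] [3.141 0.    1.425] F [-3.9 -2.9  6.4] M [-0.487  0.845  0.118] gap 13.8 q [ 0.043  0.582  1.404 -0.001  1.156  0.189]
```

Request:
drive_tool:
  steps:
    - {"delta_pos": [-0.5, -0.3, 0], "yaw": -0.05, "hand": 8}

```text
clock: 17.78
eef_pos: [623.7, 63.5, 104.2]
eef_rot: [3.14, -0.0, 1.375]
wrist_force: [0.3, 1.0, 4.6]
finger_gap: 13.9
```

```bash
python3 st.py
```

```text
17.78 [623.7  63.5 104.2] [ 3.14  -0.     1.375] F [0.3 1.  4.6] M [ 0.116 -0.026  0.126] gap 13.9 q [ 0.043  0.581  1.406 -0.     1.154  0.239]
```

Request:
drive_tool:
  steps:
    - {"delta_pos": [0, 0, 0], "yaw": -0.05, "hand": 8}

```text
clock: 17.87
eef_pos: [623.7, 63.5, 104.2]
eef_rot: [3.14, -0.0, 1.325]
wrist_force: [-3.1, -1.2, 5.7]
finger_gap: 13.7
```

```bash
python3 st.py
```

```text
17.87 [623.7  63.5 104.2] [ 3.14  -0.     1.325] F [-3.1 -1.2  5.7] M [-0.134  0.414  0.151] gap 13.7 q [ 0.043  0.58   1.406 -0.     1.154  0.289]
```

Request:
drive_tool:
  steps:
    - {"delta_pos": [0, 0, 0], "yaw": -0.05, "hand": 8}

```text
clock: 17.95
eef_pos: [623.6, 63.5, 104.2]
eef_rot: [3.141, -0.0, 1.275]
wrist_force: [-2.3, -0.4, 4.7]
finger_gap: 14.0
```

```bash
python3 st.py
```

```text
17.95 [623.6  63.5 104.2] [ 3.141 -0.     1.275] F [-2.3 -0.4  4.7] M [-0.211  0.566  0.134] gap 14.0 q [ 0.043  0.581  1.406 -0.     1.154  0.339]
```

Request:
drive_tool:
  steps:
    - {"delta_pos": [0, 0, 0], "yaw": -0.05, "hand": 8}

```text
clock: 18.03
eef_pos: [623.6, 63.5, 104.2]
eef_rot: [3.141, -0.0, 1.225]
wrist_force: [-3.2, -1.0, 5.8]
finger_gap: 13.7
```

```bash
python3 st.py
```

```text
18.03 [623.6  63.5 104.2] [ 3.141 -0.     1.225] F [-3.2 -1.   5.8] M [-0.19   0.57   0.141] gap 13.7 q [ 0.043  0.58   1.406 -0.     1.154  0.389]
```

Torque is steady at about 0.13 N m, so the stop hasn't been reached after 0.83 rad. Continuing.

Request:
drive_tool:
  steps:
    - {"delta_pos": [0, 0, 0], "yaw": -0.05, "hand": 8}

```text
clock: 18.12
eef_pos: [623.6, 63.5, 104.2]
eef_rot: [3.141, -0.0, 1.175]
wrist_force: [-3.6, -2.1, 5.8]
finger_gap: 13.7
```

```bash
python3 st.py
```

```text
18.12 [623.6  63.5 104.2] [ 3.141 -0.     1.175] F [-3.6 -2.1  5.8] M [-0.207  0.665  0.069] gap 13.7 q [ 0.043  0.58   1.406 -0.     1.155  0.439]
```

Request:
drive_tool:
  steps:
    - {"delta_pos": [0, 0, 0], "yaw": -0.05, "hand": 8}

```text
clock: 18.2
eef_pos: [623.5, 63.5, 104.2]
eef_rot: [3.141, -0.0, 1.125]
wrist_force: [-3.1, -0.8, 5.2]
finger_gap: 13.6
```

```bash
python3 st.py
```

```text
18.2 [623.5  63.5 104.2] [ 3.141 -0.     1.125] F [-3.1 -0.8  5.2] M [-0.204  0.732  0.126] gap 13.6 q [ 0.043  0.58   1.406 -0.     1.155  0.489]
```

Request:
drive_tool:
  steps:
    - {"delta_pos": [0, 0, 0], "yaw": -0.05, "hand": 8}

```text
clock: 18.28
eef_pos: [623.5, 63.5, 104.2]
eef_rot: [3.141, -0.0, 1.075]
wrist_force: [-4.5, 1.2, 7.0]
finger_gap: 13.9
```

```bash
python3 st.py
```

```text
18.28 [623.5  63.5 104.2] [ 3.141 -0.     1.075] F [-4.5  1.2  7. ] M [0.175 1.008 0.236] gap 13.9 q [ 0.043  0.58   1.406 -0.     1.155  0.539]
```

Request:
drive_tool:
  steps:
    - {"delta_pos": [0, 0, 0], "yaw": -0.05, "hand": 8}

```text
clock: 18.37
eef_pos: [623.3, 63.8, 104.2]
eef_rot: [-3.141, -0.0, 1.026]
wrist_force: [-1.6, -0.1, 5.9]
finger_gap: 14.1
```

```bash
python3 st.py
```

```text
18.37 [623.3  63.8 104.2] [-3.141 -0.     1.026] F [-1.6 -0.1  5.9] M [-0.088  0.194  0.585] gap 14.1 q [0.043 0.58  1.406 0.    1.155 0.588]
```

Torque jumped from 0.13 to 0.59 N m at yaw of about 1.05: that is the stop. I hold briefly, back off within the pin play and lift.

Request:
drive_tool:
  steps:
    - {"delta_pos": [0, 0, 0], "yaw": 0, "hand": 8}
    - {"delta_pos": [0, 0, 0], "yaw": 0, "hand": 8}

```text
clock: 18.53
eef_pos: [623.6, 63.8, 104.2]
eef_rot: [3.141, -0.001, 1.029]
wrist_force: [-3.4, 1.8, 5.7]
finger_gap: 13.9
```

```bash
python3 st.py
```

```text
18.53 [623.6  63.8 104.2] [ 3.141 -0.001  1.029] F [-3.4  1.8  5.7] M [0.118 0.483 0.373] gap 13.9 q [0.043 0.58  1.406 0.    1.154 0.585]
```

Request:
drive_tool:
  steps:
    - {"delta_pos": [0, 0, 0], "yaw": 0.06, "hand": 8}
    - {"delta_pos": [0, 0, 0], "yaw": 0.05, "hand": 8}
    - {"delta_pos": [0, 0, 1], "yaw": 0, "hand": 8}

```text
clock: 18.78
eef_pos: [623.5, 63.6, 104.6]
eef_rot: [3.141, -0.0, 1.141]
wrist_force: [0.0, 0.5, -2.5]
finger_gap: 13.9
```

```bash
python3 st.py
```

```text
18.78 [623.5  63.6 104.6] [ 3.141 -0.     1.141] F [ 0.   0.5 -2.5] M [0.024 0.008 0.022] gap 13.9 q [ 0.043  0.58   1.406 -0.     1.155  0.473]
```

Free of contact. I lift to z of about 165 and return to the rest, whose recorded pose was TCP (505.3,390.2,68.3) with yaw 0.322.

Request:
drive_tool:
  steps:
    - {"delta_pos": [0, 0, 6], "yaw": 0, "hand": 8}
    - {"delta_pos": [0, 0, 10], "yaw": 0, "hand": 8}
    - {"delta_pos": [0, 0, 14], "yaw": 0, "hand": 8}
    - {"delta_pos": [0, 0, 16], "yaw": 0, "hand": 8}
    - {"delta_pos": [0, 0, 16], "yaw": 0, "hand": 8}

```text
clock: 19.2
eef_pos: [623.4, 63.6, 167.8]
eef_rot: [3.141, -0.0, 1.137]
wrist_force: [0.0, 0.4, -1.2]
finger_gap: 13.6
```

Request:
drive_tool:
  steps:
    - {"delta_pos": [-11.8, 32.6, 0], "yaw": -0.08, "hand": 8}
    - {"delta_pos": [-11.8, 32.6, 0], "yaw": -0.08, "hand": 8}
    - {"delta_pos": [-11.8, 32.6, 0], "yaw": -0.08, "hand": 8}
    - {"delta_pos": [-11.8, 32.6, 0], "yaw": -0.08, "hand": 8}
    - {"delta_pos": [-11.8, 32.6, 0], "yaw": -0.08, "hand": 8}

```text
clock: 19.62
eef_pos: [563.7, 228.0, 167.4]
eef_rot: [3.141, -0.001, 0.732]
wrist_force: [0.7, -0.1, -0.8]
finger_gap: 13.8
```

Request:
drive_tool:
  steps:
    - {"delta_pos": [-11.8, 32.6, 0], "yaw": -0.085, "hand": 8}
    - {"delta_pos": [-11.8, 32.6, 0], "yaw": -0.085, "hand": 8}
    - {"delta_pos": [-11.8, 32.6, 0], "yaw": -0.085, "hand": 8}
    - {"delta_pos": [-11.8, 32.6, 0], "yaw": -0.085, "hand": 8}
    - {"delta_pos": [-11.8, 32.6, 0], "yaw": -0.085, "hand": 8}

```text
clock: 20.03
eef_pos: [504.7, 391.2, 167.4]
eef_rot: [-3.141, -0.001, 0.307]
wrist_force: [1.1, 0.9, -1.5]
finger_gap: 13.8
```

Request:
drive_tool:
  steps:
    - {"delta_pos": [0, 0, 0], "yaw": 0, "hand": 8}
    - {"delta_pos": [0, 0, 0], "yaw": 0, "hand": 8}

```text
clock: 20.2
eef_pos: [504.6, 391.0, 166.9]
eef_rot: [-3.142, -0.0, 0.315]
wrist_force: [0.0, -1.3, -2.0]
finger_gap: 13.8
```

```bash
python3 - <<'E'
exec(open('st.py').read())
from h import *
s=grab('side'); crop(s,220,90,300,180,6,'s20.png')
t=grab('top','t20.png')
E
python3 ring.py
```

```text
20.2 [504.6 391.  166.9] [-3.142 -0.     0.315] F [ 0.  -1.3 -2. ] M [ 0.016 -0.058 -0.035] gap 13.8 q [ 0.602  0.542  1.311 -0.     1.288  1.858]
ring ctr px [259.01894188 187.74089622] ax [29.66488838 31.27611542] [[624.2  64.2  67. ]]
hole [268.82 192.  ] 5.7578125 [613.3  39.9  70. ]
hole [249.52 183.22] 5.96875 [634.2  87.4  70. ]
mid [623.8  63.7  70. ] ang -1.9860636825658982 len 51.875334593168844
```

View pics/s20.png

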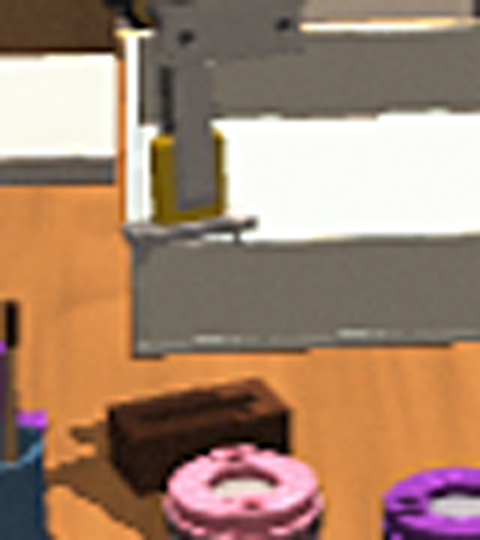

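View pics/t20.png

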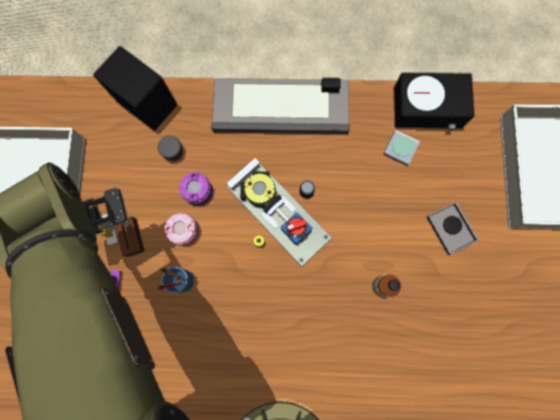

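Ring now reads 1.156 rad, a turn of 0.90 rad, and the spanner's stop yaw of 1.05 differs from it by just the pin play. The top view shows everything else in place, with the knob unchanged at (296,227). I lower the spanner into the slot.

Request:
drive_tool:
  steps:
    - {"delta_pos": [0.7, -0.8, -20], "yaw": 0.007, "hand": 8}
    - {"delta_pos": [0, 0, -25], "yaw": 0, "hand": 8}
    - {"delta_pos": [0, 0, -20], "yaw": 0, "hand": 8}
    - {"delta_pos": [0, 0, -15], "yaw": 0, "hand": 8}
    - {"delta_pos": [0, 0, 0], "yaw": 0, "hand": 8}

```text
clock: 20.72
eef_pos: [505.7, 386.7, 83.3]
eef_rot: [3.14, 0.005, 0.318]
wrist_force: [-0.3, -1.0, -2.0]
finger_gap: 13.7
```

```bash
python3 st.py
```

```text
20.72 [505.7 386.7  83.3] [3.14  0.005 0.318] F [-0.3 -1.  -2. ] M [0.01  0.062 0.016] gap 13.7 q [ 0.595  0.628  1.382 -0.     1.136  1.848]
```

Request:
drive_tool:
  steps:
    - {"delta_pos": [0, 0, 0], "yaw": 0, "hand": 8}
    - {"delta_pos": [0, 0, 0], "yaw": 0, "hand": 8}

```text
clock: 20.88
eef_pos: [507.0, 388.5, 87.9]
eef_rot: [-3.141, -0.002, 0.319]
wrist_force: [-0.2, 1.5, -0.5]
finger_gap: 14.0
```

```bash
python3 st.py
```

```text
20.88 [507.  388.5  87.9] [-3.141 -0.002  0.319] F [-0.2  1.5 -0.5] M [ 0.002 -0.039  0.039] gap 14.0 q [ 0.596  0.624  1.378 -0.     1.138  1.848]
```

Request:
drive_tool:
  steps:
    - {"delta_pos": [-1.5, 1.7, -4], "yaw": 0.003, "hand": 8}
    - {"delta_pos": [0, 0, 0], "yaw": 0, "hand": 8}
    - {"delta_pos": [0, 0, 0], "yaw": 0, "hand": 8}

```text
clock: 21.13
eef_pos: [504.6, 390.7, 82.8]
eef_rot: [-3.141, -0.001, 0.323]
wrist_force: [-0.0, 0.4, -1.9]
finger_gap: 13.8
```

```bash
python3 - <<'E'
exec(open('st.py').read())
from h import *
s=grab('side'); crop(s,225,125,285,180,10,'s21.png')
E
```

```text
21.13 [504.6 390.7  82.8] [-3.141 -0.001  0.323] F [-0.   0.4 -1.9] M [ 0.037 -0.047 -0.001] gap 13.8 q [0.601 0.629 1.382 0.    1.13  1.849]
```

View pics/s21.png

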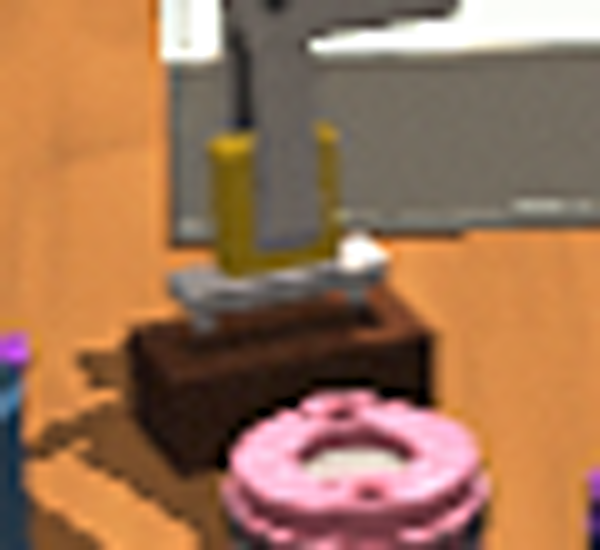

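The pins at (205,320) and (358,292) sit above the slot, so I lower into it.

Request:
drive_tool:
  steps:
    - {"delta_pos": [0.3, -0.3, -4], "yaw": 0, "hand": 8}
    - {"delta_pos": [0, 0, -4], "yaw": 0, "hand": 8}
    - {"delta_pos": [0, 0, -3], "yaw": 0, "hand": 8}
    - {"delta_pos": [0, 0, 0], "yaw": 0, "hand": 8}

```text
clock: 21.52
eef_pos: [504.5, 390.0, 70.3]
eef_rot: [3.141, 0.001, 0.323]
wrist_force: [0.1, 1.0, -2.7]
finger_gap: 14.0
```

```bash
python3 st.py
```

```text
21.52 [504.5 390.   70.3] [3.141 0.001 0.323] F [ 0.1  1.  -2.7] M [ 0.019  0.027 -0.006] gap 14.0 q [0.601 0.644 1.389 0.    1.109 1.849]
```

Request:
drive_tool:
  steps:
    - {"delta_pos": [0, 0, -1.5], "yaw": 0, "hand": 8}
    - {"delta_pos": [0, 0, -0.5], "yaw": 0, "hand": 8}
    - {"delta_pos": [0, 0, 0], "yaw": 0, "hand": 8}

```text
clock: 21.77
eef_pos: [504.9, 390.2, 69.2]
eef_rot: [3.142, 0.0, 0.323]
wrist_force: [1.0, 0.1, -1.3]
finger_gap: 13.4
```

```bash
python3 st.py
```

```text
21.77 [504.9 390.2  69.2] [3.142 0.    0.323] F [ 1.   0.1 -1.3] M [ 0.015 -0.008  0.04 ] gap 13.4 q [0.601 0.646 1.389 0.    1.106 1.849]
```

Request:
drive_tool:
  steps:
    - {"delta_pos": [0, 0, -1], "yaw": 0, "hand": 8}
    - {"delta_pos": [0, 0, 0], "yaw": 0, "hand": 8}

```text
clock: 21.93
eef_pos: [504.9, 390.2, 68.3]
eef_rot: [-3.142, -0.0, 0.323]
wrist_force: [-0.5, -0.6, -1.5]
finger_gap: 14.0
```

```bash
python3 st.py
```

```text
21.93 [504.9 390.2  68.3] [-3.142 -0.     0.323] F [-0.5 -0.6 -1.5] M [-0.055  0.024 -0.029] gap 14.0 q [0.601 0.647 1.39  0.    1.104 1.849]
```

Request:
drive_tool:
  steps:
    - {"delta_pos": [0, 0, 0], "yaw": 0, "hand": 18}
    - {"delta_pos": [0, 0, 0], "yaw": 0, "hand": 30}
    - {"delta_pos": [0, 0, 0], "yaw": 0, "hand": 45}
    - {"delta_pos": [0, 0, 0], "yaw": 0, "hand": 45}
    - {"delta_pos": [0, 0, 10], "yaw": 0, "hand": 45}

```text
clock: 22.35
eef_pos: [504.2, 389.7, 77.0]
eef_rot: [3.141, 0.003, 0.323]
wrist_force: [-0.6, -0.3, 0.4]
finger_gap: 41.2
```

Request:
drive_tool:
  steps:
    - {"delta_pos": [0, 0, 20], "yaw": 0, "hand": 45}
    - {"delta_pos": [0, 0, 30], "yaw": 0, "hand": 45}
    - {"delta_pos": [0, 0, 30], "yaw": 0, "hand": 45}
    - {"delta_pos": [0, 0, 20], "yaw": 0, "hand": 45}

```text
clock: 22.68
eef_pos: [505.3, 390.5, 182.3]
eef_rot: [-3.141, -0.003, 0.323]
wrist_force: [-0.9, 0.3, -0.2]
finger_gap: 44.9
```

```bash
python3 - <<'E'
exec(open('st.py').read())
from h import *
s=grab('side','s22f.png'); crop(s,225,125,285,180,10,'s22.png')
E
```

```text
22.68 [505.3 390.5 182.3] [-3.141 -0.003  0.323] F [-0.9  0.3 -0.2] M [ 0.012 -0.027  0.018] gap 44.9 q [0.601 0.528 1.296 0.    1.314 1.849]
```

View pics/s22.png

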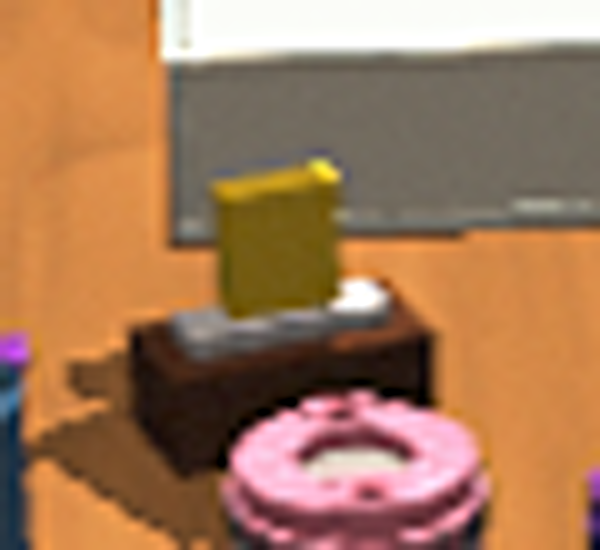

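The spanner stands upright, with its bar flat on the block and lying as at the start. I do a last check of the knob and jaw in the top view taken after the ring turn.

```bash
python3 - <<'E'
from h import *
t=grab('top'); crop(t,240,165,325,250,7,'t_fin.png')
E
python3 ring.py
```

```text
ring ctr px [259.00213432 187.7469883 ] ax [29.72016525 31.32620049] [[624.1  64.2  67. ]]
hole [268.82 192.  ] 5.546875 [613.3  39.9  70. ]
hole [249.52 183.2 ] 5.9375 [634.3  87.4  70. ]
mid [623.8  63.7  70. ] ang -1.9864786537737236 len 51.87344098907645
```

View pics/t_fin.png

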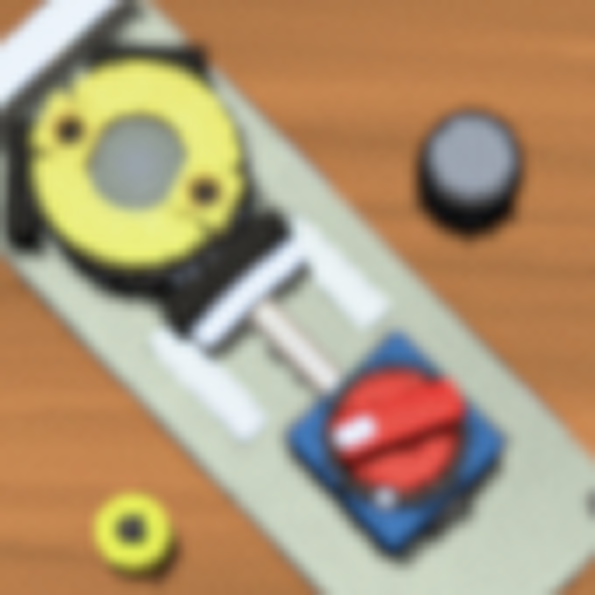

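The jaw is tight against the lens at (230,270). The wing mark at (353,430) and collar mark at (385,497) are unchanged, still two clicks apart. The ring holes are at (69,129) and (205,191), and the loupe and cassette haven't moved. Handing in.

```bash
python3 -c "
from cell import manip
print(manip.sign_off())"
```

```text
the job is handed in; nothing more can be done
None
```

I clamped the lens, turned the brass ring clockwise until the torque rose sharply, put the spanner back in its rest and handed the job in. The sign-off gave no verdict.

- **Clamp:** The knob slipped about 1.05 rad, which is two clicks. I read that from the wing and collar marks in the top view, and the marks looked unchanged at the end. After each release the knob sprang back: about 0.5 rad the first time, which left the slip too close to the lower limit. So I regripped the knob once and turned it one click further. The jaw looks tight on the lens, but I could not measure its force directly.
- **Ring:** Both pins went into the holes without force and the bar sat on the ring. The ring turned 0.90 rad. The torque then rose from about 0.13 to 0.59 N m, which I took as the stop. In later pictures the ring had not moved back.
- **Spanner:** It stands upright in the slot with its bar flat on the block, lying as it did at the start. I set it down within about 0.5 mm of where I picked it up.
- **Camera disagreement:** The two cameras differed by about 2.7 mm on the ring's position. I used the top camera, which agreed with the forces felt at the knob, and the pins fitted.
- **Other items:** In the final top view the loupe and film cassette were where they started. The other bystanders looked in place in the full top view after the ring was turned.

The last clock reading I printed was 22.7 s, of the 72 s allowed.

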